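# Snap the cover onto the control box

### The job

Close the open control box: of the two grey covers on the bench take the long one with the notch, lay it on the box with its notch round the black cable gland, and press it down one corner after another until all four of its studs have clicked into their spring catches and it sits fully home and level. Leave the short cover and the other things on the bench where they are.

Things in the scene. Friction and masses are not known exactly. Their poses are not given: they have to be found in the camera images.
- box: Open grey control box screwed to the bench. Case 134 x 104 mm, walls 39 mm tall. Origin: centre of its underside, on the bench; x along its long side, z up. Inside near its corners, at x = +-47, y = +-34 mm, sit four spring catches: each a pair of parallel sprung steel bars (tops 41 mm above the bench, 7 mm gap, 22 mm long) between which a ball stud of the cover snaps.
- box_seat (a point): Centre of the plane in which the underside of the closed cover lies, 45 mm above the bench, axes as the box. A cover laid on squarely, each stud within about 4 mm of its catch, centres itself and first rests on the bars, underside about 53 mm above the bench (8 mm proud). Pressed straight down over a stud with 8 to 20 N, that corner snaps in, 8 mm down, to a hard stop; adjacent corners may go together.
- box_gland (a point): Black cable gland of the box, 22 mm across, lying horizontally through the middle of the box's +x end wall, its top 53 mm above the bench, 8 mm above the closed cover's underside. This point: on its axis, at x = +70 mm in the box's frame, 42 mm above the bench.
- cover_grip (a point): The long notched cover: grey plate 134 x 104 x 5 mm, 0.2 kg, standing level on four ball studs (plate's underside 15.5 mm above the bench), with a grip rib on its middle, 80 mm long (x), 16 mm thick (y), its top 36 mm above the plate's underside. This point: inside the rib at the cover's centre, 26 mm above the plate's underside. x along its long side, z up. Its +x end has an open notch 30 mm wide, 14 mm deep.
- short_cover_grip (a point): The same point of a shorter cover, 100 x 104 x 5 mm, without a notch, with the same rib and studs: it belongs to another box; leave it alone.
- turned_knob: Small turned wooden part (spinning top), 36 mm across, 52 mm tall, standing upright among the work, easily toppled; origin at the centre of its foot. Leave it standing where it is.
- block: Loose sanding block 52 x 68 x 24 mm, origin at the centre of its underside. Leave it alone.
- blank: Loose square turning blank 22 x 150 x 22 mm (y along its length), origin at the centre of its underside. Leave it alone.
- press0 (a point): Point on the long cover's upper face right over one of its four ball studs (9 mm balls, reaching 15.5 mm below the plate), at x = -47, y = -34 mm in the cover's own frame: the place to press. 50 mm above the bench when that corner is home, about 58 mm when the cover only rests on the catches.
- press1 (a point): Point on the long cover's upper face right over one of its four ball studs (9 mm balls, reaching 15.5 mm below the plate), at x = -47, y = +34 mm in the cover's own frame: the place to press. 50 mm above the bench when that corner is home, about 58 mm when the cover only rests on the catches.
- press2 (a point): Point on the long cover's upper face right over one of its four ball studs (9 mm balls, reaching 15.5 mm below the plate), at x = +47, y = -34 mm in the cover's own frame: the place to press. 50 mm above the bench when that corner is home, about 58 mm when the cover only rests on the catches.
- press3 (a point): Point on the long cover's upper face right over one of its four ball studs (9 mm balls, reaching 15.5 mm below the plate), at x = +47, y = +34 mm in the cover's own frame: the place to press. 50 mm above the bench when that corner is home, about 58 mm when the cover only rests on the catches.
- cover: The long notched cover as a whole; origin at its centre, level with the feet of its studs, 15.5 mm below the plate, axes as for cover_grip. On the box its x axis (notch end) must point the same way as the box's x axis, to the gland.

How it is judged:
By the outcome, as a careful person would: the job done as asked, in the order asked, and still so for the second after the job is handed in, with the robot touching nothing.
It also fails if it takes over 64 s, if anything falls off the work surface, if the arm or the gripper's body presses on something with over 40 N, if the wrist force passes 120 N, or if a joint passes its speed limit or range.

### The arm

A 6-joint arm with a two-finger parallel gripper is mounted at the origin on a cart in front of the work surface, level with it; the furniture and walls round the work are solid. World frame = base frame: x ahead of the robot, y to its left, z up, the work surface at z = 0. Lengths are in m, angles in rad, forces in N, time in s.
With the tool pointing down it reaches from about 0.35 to 0.85 m from the base axis. Payload 8.1 kg.
Tool frame: the origin (TCP) lies on the centre line of the jaws, within the pads' length; the fingertips stand 8 mm ahead of it and the grasp point (between the pads) lies 11 mm behind it (r.tip_extent is the distance from the TCP to the fingertips, in m); z points along the fingers, x is the direction in which the jaws open and shut, and the axes are right-handed (so a half turn about z gives the same grasp; the last joint's range is limited). The gripper opens to 85 mm and grips with 20 to 120 N. Pads are 22 mm wide; open, the fingers measure 114 mm over their backs; the gripper's body (76 mm by 85 mm) begins 54 mm behind the grasp point. The pads swing forward as they close: fully open they stand 13 mm farther back than shut.
Start: joints at [-1.284, 0.13, 1.488, -0, 1.523, -0.085], TCP at [0.218, -0.559, 0.239] pointing down, gripper open.
Joint ranges: [-2.96, 2.96], [-0.89, 2.26], [0.02, 2.5], [-1.34, 4.48], [0, 2.73], [-2.66, 2.66]. Speed limits (rad/s): [2.39, 2.39, 2.79, 3.14, 3.14, 3.14].

### API

Orientations are given as a unit quaternion [x, y, z, w].
In Python, from bench import r gives the robot as it stands. The module is installed in compiled form; this text tells all that it offers.
- The arm moves only by the tool move_arm, never from a script. Its argument "moves" is a list of rows, each an object with "delta_pos": the shift along the tool's x, y, z in mm, a list of three; "yaw": the turn about the tool's z in degrees; "gripper": the opening, from 0 (shut) to 1 (fully open). In form: [{"delta_pos": [dx, dy, dz], "yaw": yaw, "gripper": gripper}, ...]. A call has 1 to 10 rows; each row shifts and turns the commanded pose from where the row before left it, along the tool's axes as they then stand; what a row does not reach is not made up. A row lasts 1/12 s, in which the tool goes at most 41.7 mm and 7.16 degrees, less where a joint would pass 70% of its speed; a pose out of reach is approached as far as the arm can. A call is refused whole if a number of a shift passes 41.7 or a number of a turn 7.16, either way. A call with a gripper value outside its range is refused whole. The fingers move at their own pace and stop on an object; "grip_force" is the grip in N (left out, the last holds). Time passes only in rows, so rows that do not move let the fingers close. It gives the time, the measured TCP pose, the force and the opening at its end, in the units of the state.
- r.read_state(): the state, without advancing time (a new reading comes with each control period).
- r.camera(name): name is "scene" or "top" or "wrist"; returns the picture (420x560x3 uint8, red, green, blue); there is no depth.
- r.calibration(name): a dict with "mtx" (3x3 intrinsics, pixels), "k1" (the pictures are not rectified: a ray, as slopes to the right and down, at radius r is drawn at 1 + k1 r^2 times it, then the intrinsics apply), "world_to_cam" (4x4, takes a point from world to camera coordinates); the wrist camera has in their place "mount" (4x4, takes a point from camera to tool coordinates, whose origin is the TCP and whose axes are the tool frame's). Camera axes: x right, y down, z forward; pixel columns grow to the right and rows downward; lengths in m; the calibration is good to about 2 mm. A picture is of the moment at which its call begins: read the wrist's pose just before it. calibration takes no time and is no camera call.
- r.hand_in(): hands the job in, once; it reports no verdict.
Trained networks look in the newest picture that a camera, given by its name, has taken for a name from the list of things; names that differ only in an ending like _2 or _b are one class to them, and where a whole thing is asked for, a point or a joint stands for the part that bears it (a point fixed in the world has none). Each returns a list of dicts, best first, with "p" (0 to 1); they miss things now and then, are a little off and sometimes report something else, mostly with a low value. They report only what shows in the picture. A call takes as long as a camera call.
- r.find_in(camera, query): "box" ([centre column, centre row, width, height] in pixels, round what is visible of it).
- r.place_of(camera, query): "position" ([column, row] in pixels: a listed point, or the origin of a listed thing).
The state is a dict: "clock": time; "joints": joint angles; "joint_velocities": joint speeds; "effort": joint torques, N m; "tcp_pos": TCP position; "eef_rot": TCP orientation; "ft_force": force on the tool from outside, world axes, zero at the start; "ft_torque": the same for the moment, N m; "gripper_width": opening from 0.0 (shut) to 1.0 (fully open).
Only numpy, scipy, OpenCV 4.12 (cv2) and the standard library are available. Lean on these libraries where they do the work, as an engineer would, in place of code of your own. Each camera call takes 0.05 s, during which the arm holds its last target.

## Working session

There is one attempt and no reset: what is moved stays moved. The work goes in short steps, Python scripts to look and compute and a tool call to move; the robot and the scene stay as the last step left them, time stands still between calls to the robot, and variables do not carry over. Pictures are saved under pics/ and viewed, and the job is handed in when it is done.

Besides the shell and the picture viewer there is one more tool, called after "Request:" by a JSON object that holds its "name" and its "arguments". move_arm: Moves the arm, as the interface text tells. Its arguments: {"type":"object","properties":{"moves":{"type":"array"},"grip_force":{"type":"number"}},"required":["moves"]}

```bash
mkdir -p pics
python3 - <<'E'
from bench import r
import cv2, numpy as np
print(r.read_state())
for n in ["scene","top"]:
    im=r.camera(n); cv2.imwrite(f"pics/{n}0.png",im[:,:,::-1]); 
    c=r.calibration(n); print(n,c)
    for q in ["box_seat","box_gland","cover_grip","short_cover_grip","turned_knob","block","blank","press0","press1","press2","press3"]:
        print(q,[(np.round(d["position"],1).tolist(),round(d["p"],2)) for d in r.place_of(n,q)][:3])
print(r.calibration("wrist"), r.tip_extent, r.read_state()["clock"])
E
```

```text
{'clock': 0.0, 'joints': array([-1.28439035e+00,  1.31119481e-01,  1.48929805e+00,  2.44712446e-05,
        1.52300864e+00, -8.54135442e-02]), 'joint_velocities': array([ 9.69497498e-04,  1.93881241e-04, -8.76934550e-04,  2.33815628e-03,
        5.99080181e-04, -1.01505062e-05]), 'effort': array([ 4.26725283e-04, -5.69397962e+01, -5.00545621e+01, -3.18112461e-04,
        1.48396392e-02, -4.30371540e-05]), 'tcp_pos': array([ 0.21785449, -0.55847065,  0.23825902]), 'eef_rot': array([ 8.25623692e-01, -5.64220416e-01, -7.02281239e-04, -5.89403904e-04]), 'ft_force': array([-0.05653096,  0.89116308,  0.84132749]), 'ft_torque': array([-0.05489745,  0.02624872, -0.00435609]), 'gripper_width': 0.9948536091859692}
scene {'mtx': array([[485.17858699,   0.        , 283.76494839],
       [  0.        , 485.17858699, 217.58673191],
       [  0.        ,   0.        ,   1.        ]]), 'k1': -0.02242294298809456, 'world_to_cam': array([[ 0.73422888, -0.6786108 ,  0.01988323, -0.52038067],
       [-0.29205721, -0.34216159, -0.89310023,  0.12809047],
       [ 0.61287074,  0.64993294, -0.4494181 ,  1.0
[... 1586 characters left out ...]
[290.3, 156.0], 0.89), ([265.9, 155.1], 0.84), ([288.1, 197.4], 0.8)]
press3 [([290.3, 156.0], 0.89), ([265.9, 155.1], 0.84), ([288.1, 197.4], 0.8)]
{'mtx': array([[367.36037968,   0.        , 275.51943048],
       [  0.        , 367.36037968, 213.07934825],
       [  0.        ,   0.        ,   1.        ]]), 'k1': -0.09721610000542928, 'mount': array([[ 9.99999320e-01,  1.02422480e-03,  5.58069896e-04,
        -1.04557443e-04],
       [-1.14638568e-03,  9.51290378e-01,  3.08294182e-01,
        -7.89326422e-02],
       [-2.15123976e-04, -3.08294612e-01,  9.51290905e-01,
        -1.34585733e-01],
       [ 0.00000000e+00,  0.00000000e+00,  0.00000000e+00,
         1.00000000e+00]])} 0.008 1.2
```

```bash
python3 -c "
import cv2
for n in ['scene0','top0']:
    i=cv2.imread(f'pics/{n}.png'); i=i[130:330,120:420]; cv2.imwrite(f'pics/{n}c.png',cv2.resize(i,None,fx=2.66,fy=2.66,interpolation=cv2.INTER_CUBIC))
"
```

```text
(no output)
```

View pics/scene0c.png

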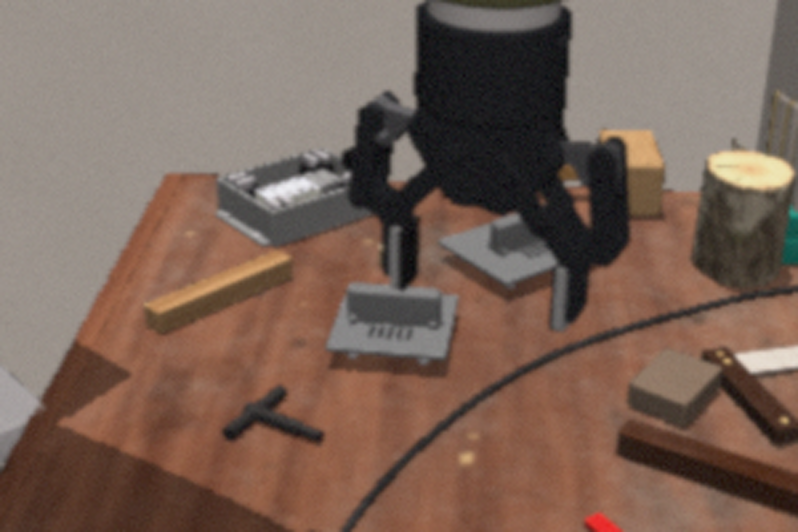

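View pics/top0c.png

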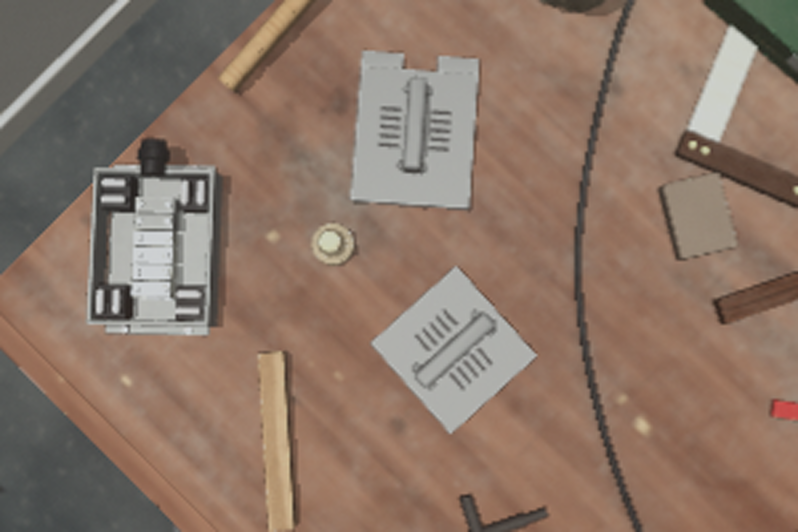

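View pics/top0.png

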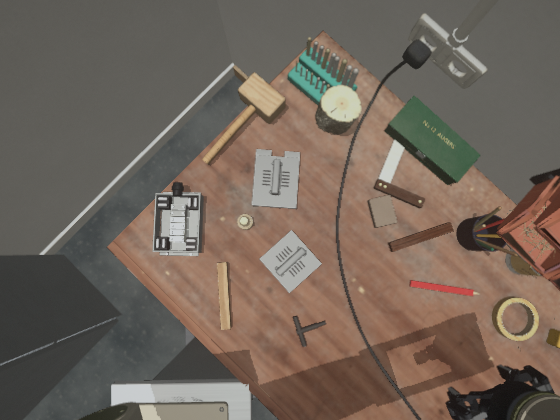

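```bash
cat > h.py <<'E'
import numpy as np, cv2
from scipy.spatial.transform import Rotation as R
def cam(r,name,st=None):
    c=r.calibration(name)
    if name=="wrist":
        T=np.eye(4);T[:3,:3]=R.from_quat(st["eef_rot"]).as_matrix();T[:3,3]=st["tcp_pos"]
        W=np.linalg.inv(T@c["mount"])
    else: W=c["world_to_cam"]
    return c["mtx"],c["k1"],W
def pix2w(C,uv,z):
    M,k,W=C
    uv=np.atleast_2d(np.asarray(uv,float))
    n=cv2.undistortPoints(uv[:,None],M,np.array([k,0,0,0.]))[:,0]
    d=np.c_[n,np.ones(len(n))]@W[:3,:3]; o=-W[:3,:3].T@W[:3,3]
    return o+d*((z-o[2])/d[:,2])[:,None]
def w2pix(C,P):
    M,k,W=C
    rv,_=cv2.Rodrigues(W[:3,:3])
    return cv2.projectPoints(np.atleast_2d(P).astype(float),rv,W[:3,3],M,np.array([k,0,0,0.]))[0][:,0]
def rect(w,l): return None
E
python3 - <<'E'
from bench import r
from h import *
C=cam(r,"top")
f=lambda p:np.array(p)/2.66+[120,130]
cv=pix2w(C,f([(363,52),(480,60),(470,209),(351,200)]),.0205)
print(cv.round(4),cv.mean(0),np.linalg.norm(cv-np.roll(cv,1,0),axis=1))
print(pix2w(C,f([(415,80),(414,170)]),.0515))
b=pix2w(C,f([(94,168),(216,165),(208,333),(88,325)]),.039)
print(b.round(4),b.mean(0),np.linalg.norm(b-np.roll(b,1,0),axis=1))
print(pix2w(C,f([(153,152)]),.053),pix2w(C,[[175.6,223]],.045))
print("knob",pix2w(C,f([(330,241)]),.052),"block",pix2w(C,f([(698,216)]),.024))
print("short",pix2w(C,f([(455,350)]),.0515))
E
```

```text
[[ 0.6821 -0.1834  0.0205]
 [ 0.6725 -0.2864  0.0205]
 [ 0.5408 -0.274   0.0205]
 [ 0.5509 -0.1708  0.0205]] [ 0.61158056 -0.22863852  0.0205    ] [0.13175594 0.10342923 0.13236212 0.10368915]
[[ 0.64882234 -0.22880521  0.0515    ]
 [ 0.57164157 -0.22629964  0.0515    ]]
[[ 0.5814  0.0479  0.039 ]
 [ 0.5816 -0.0569  0.039 ]
 [ 0.4388 -0.0498  0.039 ]
 [ 0.4477  0.0518  0.039 ]] [ 0.51235522 -0.0017759   0.039     ] [0.13377187 0.10479764 0.14289928 0.10193474]
[[ 0.59176389 -0.00635088  0.053     ]] [[ 5.11768925e-01 -3.21511682e-04  4.50000000e-02]]
knob [[ 0.51324108 -0.1547771   0.052     ]] block [[ 0.52989433 -0.47093528  0.024     ]]
short [[ 0.42050247 -0.25701167  0.0515    ]]
```

```bash
cat >> h.py <<'E'
def plan(st,target,head,n=None,grip=None,maxmm=40):
    """rows from state to target xyz(m), tool-x heading deg"""
    x=R.from_quat(st["eef_rot"]).as_matrix()[:,0]
    h=np.degrees(np.arctan2(x[1],x[0])); p=np.array(st["tcp_pos"])
    d=(np.array(target)-p)*1000; dy=(h-head+180)%360-180
    n=n or int(max(np.ceil(np.linalg.norm(d)/maxmm),np.ceil(abs(dy)/7),1))
    out=[]
    for i in range(n):
        a=np.radians(h-dy*i/n); s=d/n
        tx=np.array([np.cos(a),np.sin(a)]); ty=np.array([np.sin(a),-np.cos(a)])
        out.append({"delta_pos":[round(float(v),1) for v in (s[:2]@tx,s[:2]@ty,-s[2])],"yaw":round(float(dy/n),2)})
    import json
    print("h",round(h,2),"p",p.round(4),"n",n)
    for o in out: print(json.dumps(o))
E
python3 - <<'E'
from bench import r
from h import *
plan(r.read_state(),[.612,-.229,.20],-95.5)
E
```

```text
h -68.7 p [ 0.218  -0.559   0.2393] n 13
{"delta_pos": [-12.6, -37.5, 3.0], "yaw": 2.06}
{"delta_pos": [-14.0, -37.0, 3.0], "yaw": 2.06}
{"delta_pos": [-15.3, -36.5, 3.0], "yaw": 2.06}
{"delta_pos": [-16.6, -35.9, 3.0], "yaw": 2.06}
{"delta_pos": [-17.9, -35.3, 3.0], "yaw": 2.06}
{"delta_pos": [-19.1, -34.6, 3.0], "yaw": 2.06}
{"delta_pos": [-20.4, -33.9, 3.0], "yaw": 2.06}
{"delta_pos": [-21.6, -33.1, 3.0], "yaw": 2.06}
{"delta_pos": [-22.8, -32.3, 3.0], "yaw": 2.06}
{"delta_pos": [-23.9, -31.5, 3.0], "yaw": 2.06}
{"delta_pos": [-25.0, -30.6, 3.0], "yaw": 2.06}
{"delta_pos": [-26.1, -29.7, 3.0], "yaw": 2.06}
{"delta_pos": [-27.2, -28.7, 3.0], "yaw": 2.06}
```

Request:
{"name": "move_arm", "arguments": {"moves": [{"delta_pos":[-12.6,-37.5,3.0],"yaw":2.06,"gripper":1},{"delta_pos":[-14.0,-37.0,3.0],"yaw":2.06,"gripper":1},{"delta_pos":[-15.3,-36.5,3.0],"yaw":2.06,"gripper":1},{"delta_pos":[-16.6,-35.9,3.0],"yaw":2.06,"gripper":1},{"delta_pos":[-17.9,-35.3,3.0],"yaw":2.06,"gripper":1},{"delta_pos":[-19.1,-34.6,3.0],"yaw":2.06,"gripper":1},{"delta_pos":[-20.4,-33.9,3.0],"yaw":2.06,"gripper":1},{"delta_pos":[-21.6,-33.1,3.0],"yaw":2.06,"gripper":1},{"delta_pos":[-22.8,-32.3,3.0],"yaw":2.06,"gripper":1},{"delta_pos":[-23.9,-31.5,3.0],"yaw":2.06,"gripper":1}]}}

```text
clock: 2.03
tcp_pos: [0.5225, -0.3035, 0.2094]
eef_rot: [0.711, -0.703, 0.0, -0.0]
ft_force: [-0.7, -0.9, -0.4]
gripper_width: 1.0
```

Request:
{"name": "move_arm", "arguments": {"moves": [{"delta_pos":[-25.0,-30.6,3.0],"yaw":2.06,"gripper":1},{"delta_pos":[-26.1,-29.7,3.0],"yaw":2.06,"gripper":1},{"delta_pos":[-27.2,-28.7,3.0],"yaw":2.06,"gripper":1},{"delta_pos":[0,0,0],"yaw":0,"gripper":1},{"delta_pos":[0,0,0],"yaw":0,"gripper":1},{"delta_pos":[0,0,0],"yaw":0,"gripper":1}]}}

```text
clock: 2.53
tcp_pos: [0.6119, -0.2287, 0.2]
eef_rot: [-0.673, 0.74, 0.0, -0.0]
ft_force: [-1.5, -0.1, 0.6]
gripper_width: 0.998
```

Run:
```python
from bench import r
from h import *
st=r.read_state(); print(st["clock"],st["tcp_pos"],st["eef_rot"],st["ft_force"])
im=r.camera("wrist"); cv2.imwrite("pics/w1.png",im[:,:,::-1])
C=cam(r,"wrist",st)
for q in ["cover_grip","press0"]:
    for d in r.place_of("wrist",q): print(q,d["position"],d["p"],pix2w(C,[d["position"]],.0415 if q=="cover_grip" else .0205))
```

```text
2.5333 [ 0.61194406 -0.22870805  0.20001941] [-6.72951601e-01  7.39686429e-01  1.72919093e-04 -3.16497957e-04] [-1.50517573 -0.05986425  0.58450927]
press0 [231.1, 132.2] 0.97 [[ 0.66396766 -0.19608243  0.0205    ]]
press0 [234.9, 237.2] 0.63 [[ 0.56929526 -0.1873393   0.0205    ]]
press0 [310.9, 132.5] 0.61 [[ 0.65741013 -0.2630849   0.0205    ]]
```

View pics/w1.png

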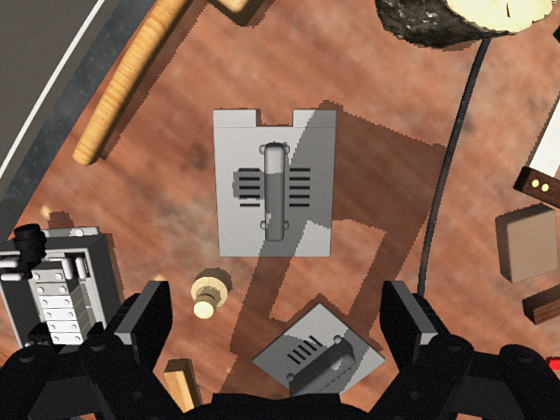

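Run:
```python
from bench import r
from h import *
st=r.read_state(); C=cam(r,"wrist",st)
im=cv2.imread("pics/w1.png")
c=im[95:270,200:350]; cv2.imwrite("pics/w1c.png",cv2.resize(c,None,fx=4,fy=4,interpolation=cv2.INTER_CUBIC)[:600])
p=pix2w(C,[(214,110),(337,110),(330.5,257),(219,257)],.0205)
print(p.round(4),p.mean(0),np.linalg.norm(p-np.roll(p,1,0),axis=1))
print(pix2w(C,[(274,144),(274.5,239)],.0515))
print(pix2w(C,[(204,310)],.052))
```

```text
[[ 0.6832 -0.1856  0.0205]
 [ 0.6734 -0.2876  0.0205]
 [ 0.5402 -0.2753  0.0205]
 [ 0.5503 -0.1709  0.0205]] [ 0.61179803 -0.22983465  0.0205    ] [0.13373821 0.10253687 0.13374184 0.10485   ]
[[ 0.65400837 -0.23307787  0.0515    ]
 [ 0.57594601 -0.22588771  0.0515    ]]
[[ 0.51381448 -0.15635119  0.052     ]]
```

View pics/w1c.png

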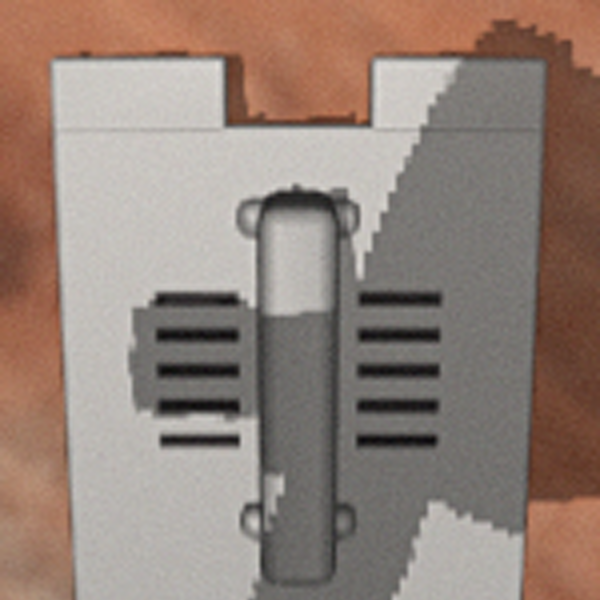

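Request:
{"name": "move_arm", "arguments": {"moves": [{"delta_pos":[1,0,30],"yaw":0,"gripper":0.6},{"delta_pos":[0,0,30],"yaw":0,"gripper":0.6},{"delta_pos":[0,0,30],"yaw":0,"gripper":0.6},{"delta_pos":[0,0,30],"yaw":0,"gripper":0.6},{"delta_pos":[0,0,20],"yaw":0,"gripper":0.6},{"delta_pos":[0,0,14],"yaw":0,"gripper":0.6},{"delta_pos":[0,0,8],"yaw":0,"gripper":0.6},{"delta_pos":[0,0,0],"yaw":0,"gripper":0.6}]}}

```text
clock: 3.35
tcp_pos: [0.6107, -0.23, 0.0368]
eef_rot: [-0.672, 0.74, 0.001, -0.0]
ft_force: [0.2, 0.1, -0.1]
gripper_width: 0.6
```

Run:
```python
from bench import r
from h import *
for n in ["wrist","scene"]:
    im=r.camera(n); 
    if n=="scene": im=cv2.resize(im[120:270,230:430],None,fx=3.5,fy=3.5,interpolation=cv2.INTER_CUBIC)
    cv2.imwrite(f"pics/{n}2.png",im[:,:,::-1])
```

```text
(no output)
```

View pics/wrist2.png

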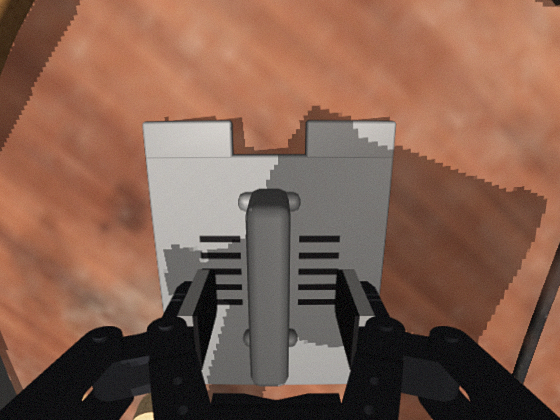

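View pics/scene2.png

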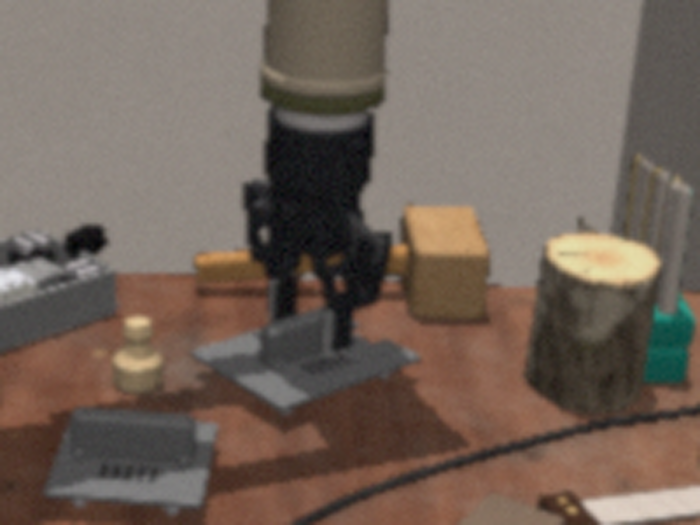

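Fingers straddle the rib (wrist image: rib at column 268, pads at 200 and 350), plate clear below. Closing.

Request:
{"name": "move_arm", "arguments": {"grip_force": 70, "moves": [{"delta_pos":[0,0,0],"yaw":0,"gripper":0},{"delta_pos":[0,0,0],"yaw":0,"gripper":0},{"delta_pos":[0,0,0],"yaw":0,"gripper":0},{"delta_pos":[0,0,0],"yaw":0,"gripper":0},{"delta_pos":[0,0,0],"yaw":0,"gripper":0},{"delta_pos":[0,0,0],"yaw":0,"gripper":0},{"delta_pos":[0,0,0],"yaw":0,"gripper":0},{"delta_pos":[0,0,0],"yaw":0,"gripper":0}]}}

```text
clock: 4.12
tcp_pos: [0.6132, -0.2304, 0.0401]
eef_rot: [-0.672, 0.74, -0.001, 0.001]
ft_force: [-0.3, -0.5, 6.8]
gripper_width: 0.169
```

Request:
{"name": "move_arm", "arguments": {"moves": [{"delta_pos":[0,0,-6],"yaw":0,"gripper":0},{"delta_pos":[0,0,-14],"yaw":0,"gripper":0},{"delta_pos":[0,0,-20],"yaw":0,"gripper":0},{"delta_pos":[0,0,-30],"yaw":0,"gripper":0},{"delta_pos":[0,0,-30],"yaw":0,"gripper":0},{"delta_pos":[0,0,-20],"yaw":0,"gripper":0},{"delta_pos":[0,0,0],"yaw":0,"gripper":0},{"delta_pos":[0,0,0],"yaw":0,"gripper":0}]}}

```text
clock: 4.78
tcp_pos: [0.613, -0.2302, 0.1608]
eef_rot: [-0.673, 0.74, -0.002, 0.001]
ft_force: [0.5, 0.4, -2.1]
gripper_width: 0.172
```

Run:
```python
from bench import r
from h import *
st=r.read_state(); print(st)
for n in ["wrist","scene","top"]:
    im=r.camera(n); 
    cv2.imwrite(f"pics/{n}3.png",im[:,:,::-1])
    if n=="scene": im=cv2.resize(im[80:260,200:420],None,fx=3,fy=3,interpolation=cv2.INTER_CUBIC)
    if n=="top": im=cv2.resize(im[140:290,130:340],None,fx=3.8,fy=3.8,interpolation=cv2.INTER_CUBIC)
    cv2.imwrite(f"pics/{n}3c.png",im[:,:,::-1])
```

```text
{'clock': 4.7833, 'joints': array([-4.37558294e-01,  3.18223239e-01,  1.41638627e+00, -7.02355527e-06,
        1.40305379e+00,  1.22876597e+00]), 'joint_velocities': array([-0.00116415,  0.04076222,  0.05240754,  0.00094179, -0.0124121 ,
       -0.00021547]), 'effort': array([ 2.50185281e-02, -6.91889119e+01, -5.21256602e+01,  2.03525815e-03,
        1.72698190e-01, -2.29921143e-04]), 'tcp_pos': array([ 0.61302138, -0.23024948,  0.16084664]), 'eef_rot': array([-0.67253809,  0.74005991, -0.00181427,  0.00075392]), 'ft_force': array([ 0.51456079,  0.35056298, -2.12095741]), 'ft_torque': array([0.00068955, 0.00919531, 0.00313491]), 'gripper_width': 0.17157632287418398}
```

View pics/wrist3.png

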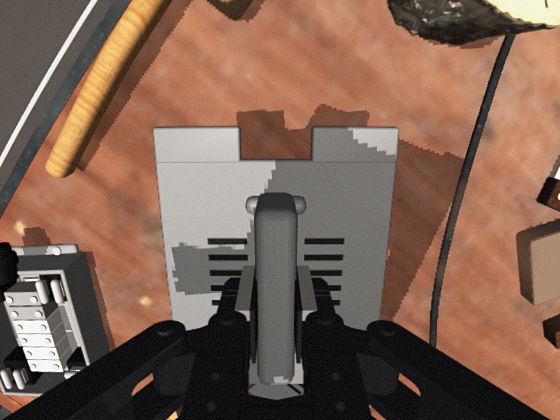

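View pics/scene3c.png

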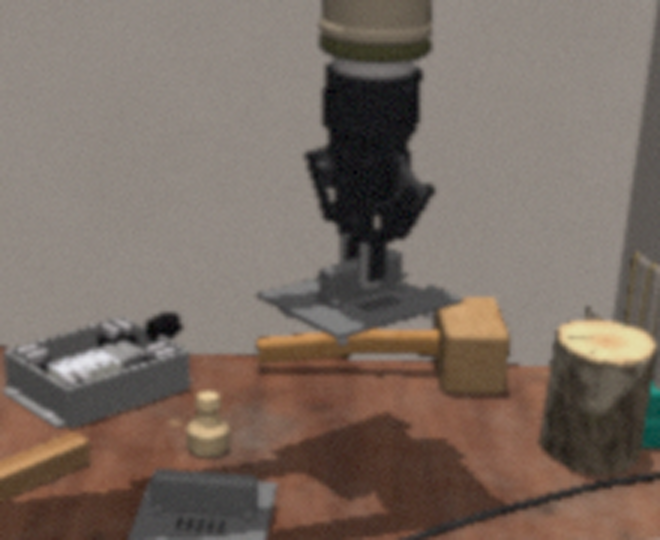

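View pics/top3c.png

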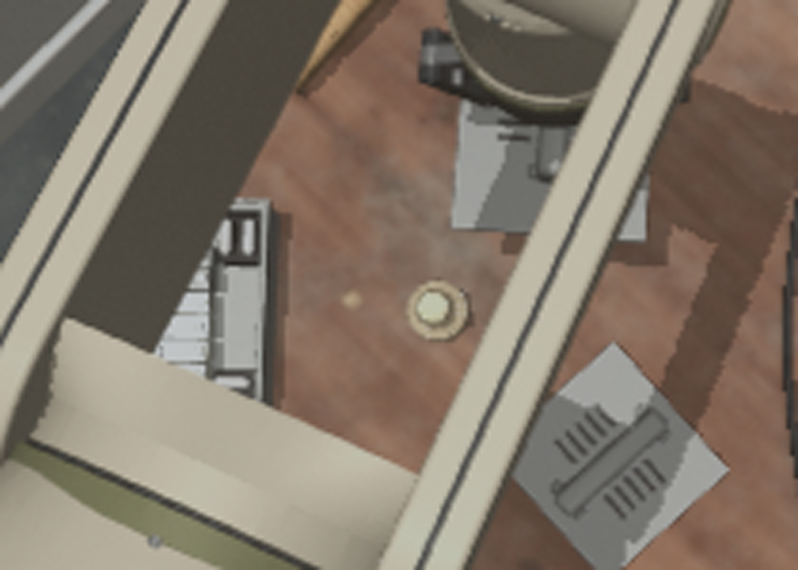

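```bash
cat > ov.py <<'E'
from bench import r
from h import *
import sys
x,y,h=map(float,sys.argv[1:4]); tag=sys.argv[4]
a=np.radians(h)
def W(P): 
    P=np.atleast_2d(P)/1000.; return np.c_[x+P[:,0]*np.cos(a)-P[:,1]*np.sin(a), y+P[:,0]*np.sin(a)+P[:,1]*np.cos(a), P[:,2]]
def poly(w,l,z): return np.array([(w/2,l/2,z),(w/2,-l/2,z),(-w/2,-l/2,z),(-w/2,l/2,z)],float)
stw={"eef_rot":[-6.72951601e-01,7.39686429e-01,1.72919093e-04,-3.16497957e-04],"tcp_pos":[0.61194406,-0.22870805,0.20001941]}
for n,f,(u0,v0,u1,v1),s in [("top","top0",(145,175,210,265),6),("scene","scene0",(190,170,270,230),8),("wrist","w1",(0,210,120,360),4)]:
    C=cam(r,n,stw); im=cv2.imread(f"pics/{f}.png")[v0:v1,u0:u1]
    im=cv2.resize(im,None,fx=s,fy=s,interpolation=cv2.INTER_CUBIC)
    t=lambda P:((w2pix(C,W(P))-[u0,v0]+.5)*s).round().astype(int)
    for P,col in [(poly(134,104,39),(0,255,0)),(poly(134,104,0),(255,0,0)),(np.array([(67,0,53),(80,0,53)]),(0,0,255))]:
        cv2.polylines(im,[t(P)],True,col,1)
    for sx in(1,-1):
        for sy in(1,-1): cv2.circle(im,tuple(int(v) for v in t([(47*sx,34*sy,41)])[0]),4,(0,255,255),-1)
    cv2.imwrite(f"pics/ov{tag}_{n}.png",im)
E
python3 ov.py .512 -.001 -1.7 a
python3 - <<'E'
from bench import r
from h import *
from scipy.optimize import least_squares
st=r.read_state(); M,k,_=cam(r,"wrist",st); m=r.calibration("wrist")["mount"]
Wt=np.linalg.inv(m); C=(M,k,Wt) # tool->cam
obj=np.array([(67,52,0),(67,-52,0),(67,15,0),(67,-15,0),(53,15,0),(53,-15,0)])/1000.
px=np.array([(153.5,127.5),(398.5,127.5),(239.5,127.5),(312.5,127.5),(240,160),(312,160)])
# cover heading in tool: cover x = -tool y, cover y = -tool x, z=-tool z
B=np.array([[0,-1,0],[-1,0,0],[0,0,-1.]])
def f(p,full=True):
    Rm=R.from_euler("zyx",[p[3],p[4] if len(p)>4 else 0,0]).as_matrix()
    return (w2pix(C,(obj@(B@np.eye(3)).T)@Rm.T+p[:3])-px).ravel()
for n in (4,5):
    s=least_squares(f,[0,0,.02,0,0][:n],x_scale=[.01,.01,.01,.1,.1][:n]); print(s.x[:3]*1000,np.degrees(s.x[3:]),s.fun.round(1))
E
```

```text
[ 0.29119214  0.91250995 21.86375254] [-0.06854456] [-0.5  0.4  0.4  0.4  0.7 -0.5 -0.7 -0.5  1.   0.1 -1.   0.1]
[ 0.29092434  0.91251884 21.86379605] [-0.07114261  0.02692266] [-0.4  0.4  0.4  0.4  0.7 -0.5 -0.7 -0.5  1.   0.1 -1.   0.1]
```

View pics/ova_top.png

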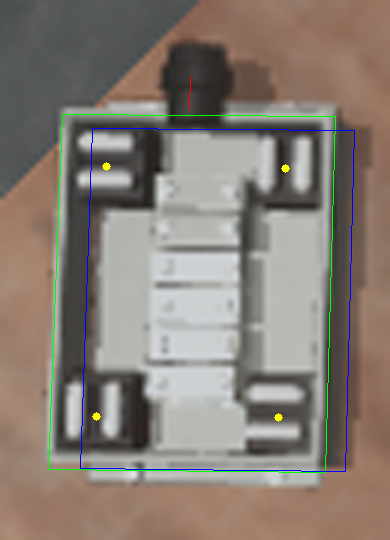

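View pics/ova_scene.png

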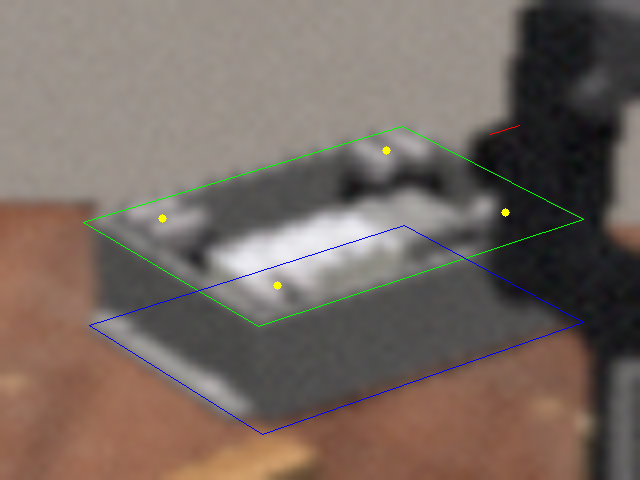

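View pics/ova_wrist.png

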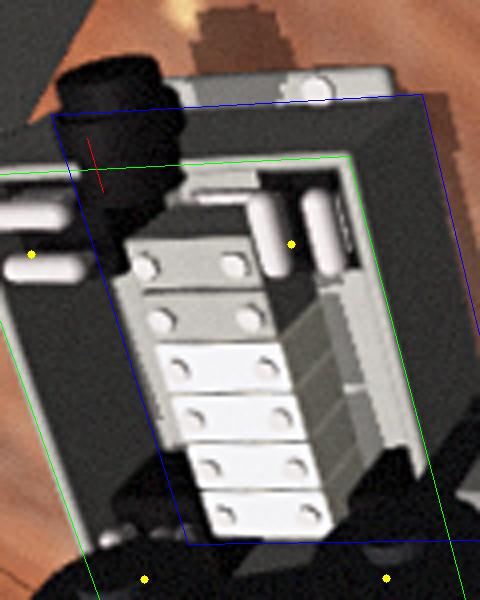

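```bash
python3 ov.py .5137 -.0004 -2.3 b
```

```text
(no output)
```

View pics/ovb_top.png

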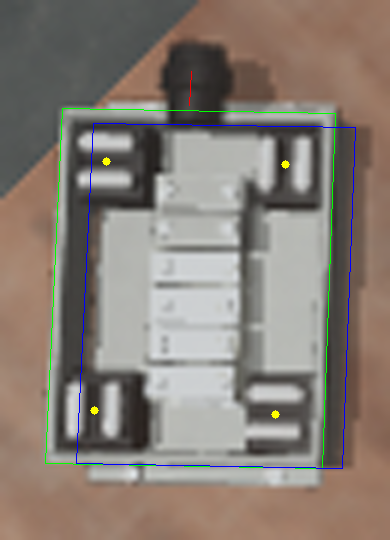

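View pics/ovb_scene.png

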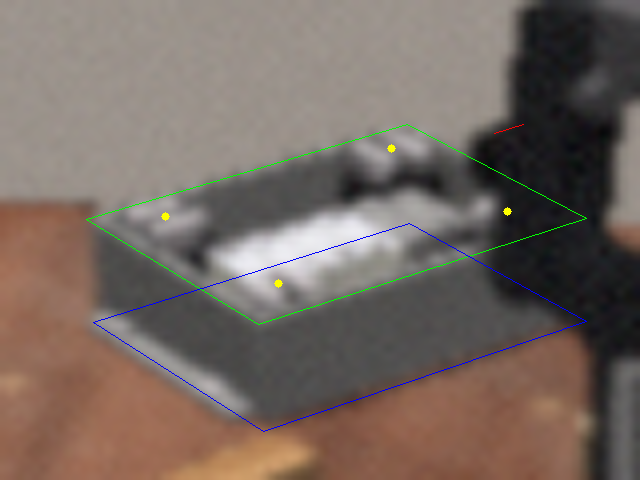

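View pics/ovb_wrist.png

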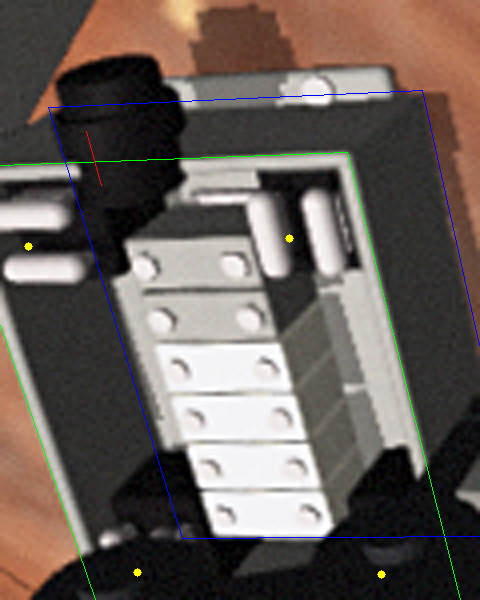

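Run:
```python
from bench import r
from h import *
plan(r.read_state(),[.5147,-.0007,.140],-92.4,n=9)
```

```text
h -95.48 p [ 0.6107 -0.2292  0.1562] n 9
{"delta_pos": [-24.3, 13.0, 1.8], "yaw": -0.34}
{"delta_pos": [-24.3, 12.9, 1.8], "yaw": -0.34}
{"delta_pos": [-24.4, 12.8, 1.8], "yaw": -0.34}
{"delta_pos": [-24.5, 12.6, 1.8], "yaw": -0.34}
{"delta_pos": [-24.6, 12.5, 1.8], "yaw": -0.34}
{"delta_pos": [-24.6, 12.3, 1.8], "yaw": -0.34}
{"delta_pos": [-24.7, 12.2, 1.8], "yaw": -0.34}
{"delta_pos": [-24.8, 12.0, 1.8], "yaw": -0.34}
{"delta_pos": [-24.9, 11.9, 1.8], "yaw": -0.34}
```

Request:
{"name": "move_arm", "arguments": {"moves": [{"delta_pos":[-24.3,13.0,1.8],"yaw":-0.34,"gripper":0},{"delta_pos":[-24.3,12.9,1.8],"yaw":-0.34,"gripper":0},{"delta_pos":[-24.4,12.8,1.8],"yaw":-0.34,"gripper":0},{"delta_pos":[-24.5,12.6,1.8],"yaw":-0.34,"gripper":0},{"delta_pos":[-24.6,12.5,1.8],"yaw":-0.34,"gripper":0},{"delta_pos":[-24.6,12.3,1.8],"yaw":-0.34,"gripper":0},{"delta_pos":[-24.7,12.2,1.8],"yaw":-0.34,"gripper":0},{"delta_pos":[-24.8,12.0,1.8],"yaw":-0.34,"gripper":0},{"delta_pos":[-24.9,11.9,1.8],"yaw":-0.34,"gripper":0}]}}

```text
clock: 5.68
tcp_pos: [0.5138, 0.0001, 0.14]
eef_rot: [-0.692, 0.722, 0.001, -0.001]
ft_force: [0.7, 0.0, -1.6]
gripper_width: 0.168
```

Request:
{"name": "move_arm", "arguments": {"moves": [{"delta_pos":[0,0,0],"yaw":0,"gripper":0},{"delta_pos":[0,0,0],"yaw":0,"gripper":0},{"delta_pos":[0,0,0],"yaw":0,"gripper":0},{"delta_pos":[0,0,0],"yaw":0,"gripper":0},{"delta_pos":[0,0,0],"yaw":0,"gripper":0},{"delta_pos":[0,0,0],"yaw":0,"gripper":0}]}}

```text
clock: 6.18
tcp_pos: [0.5161, -0.002, 0.1419]
eef_rot: [-0.692, 0.722, 0.0, -0.0]
ft_force: [-0.3, -0.4, -1.3]
gripper_width: 0.167
```

```bash
cat > look.py <<'E'
import sys
from bench import r
from h import *
t=sys.argv[1]
st=r.read_state(); print(st["clock"],st["tcp_pos"],st["ft_force"],st["ft_torque"])
for n in sys.argv[2:]:
    im=r.camera(n); 
    cv2.imwrite(f"pics/{n}{t}.png",im[:,:,::-1])
    if n=="scene": im=cv2.resize(im[110:260,160:360],None,fx=4,fy=4,interpolation=cv2.INTER_CUBIC)
    cv2.imwrite(f"pics/{n}{t}c.png",im[:,:,::-1])
plan(st,[.5147,-.0007,.10],-92.4,n=3)
E
python3 look.py 4 wrist scene
```

```text
6.1833 [ 0.51609996 -0.00196247  0.14193779] [-0.26639518 -0.42020342 -1.28202369] [-0.02592754 -0.04540841  0.06018048]
h -92.49 p [ 0.5161 -0.002   0.1419] n 3
{"delta_pos": [-0.4, 0.5, 14.0], "yaw": -0.03}
{"delta_pos": [-0.4, 0.5, 14.0], "yaw": -0.03}
{"delta_pos": [-0.4, 0.5, 14.0], "yaw": -0.03}
```

View pics/wrist4c.png

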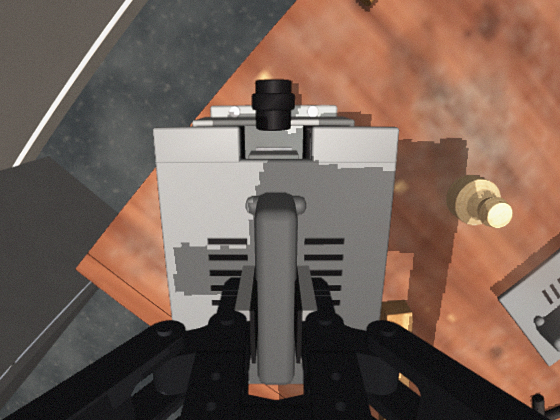

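View pics/scene4c.png

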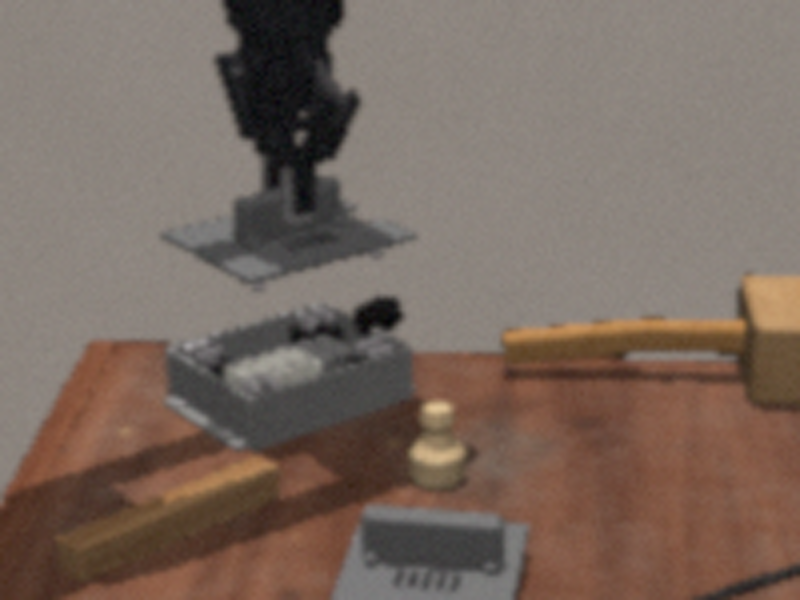

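Run:
```python
from bench import r
from h import *
st=r.read_state(); print(st["tcp_pos"]); st["tcp_pos"]=np.array([.5161,-.00196,.14194]); C=cam(r,"wrist",st)
a=np.radians(-2.4)
def W(P):
    P=np.array(P)/1000; return np.c_[.5138+P[:,0]*np.cos(a)-P[:,1]*np.sin(a),-.001+P[:,0]*np.sin(a)+P[:,1]*np.cos(a),P[:,2]]
print(w2pix(C,W([(70,0,42),(80,0,42),(75,-11,42),(75,11,42),(67,52,39),(67,-52,39)])))
```

```text
[ 0.51605673 -0.00176959  0.14202703]
[[273.97600278 113.90760594]
 [273.95705282  97.32471862]
 [291.76994418 105.67464675]
 [256.16496434 105.68773831]
 [192.03824732 119.02489656]
 [356.0015345  118.9692758 ]]
```

Request:
{"name": "move_arm", "arguments": {"moves": [{"delta_pos":[-1,1,14],"yaw":0,"gripper":0},{"delta_pos":[0,0,14],"yaw":0,"gripper":0},{"delta_pos":[0,0,10],"yaw":0,"gripper":0},{"delta_pos":[0,0,6],"yaw":0,"gripper":0},{"delta_pos":[0,0,0],"yaw":0,"gripper":0},{"delta_pos":[0,0,0],"yaw":0,"gripper":0},{"delta_pos":[0,0,0],"yaw":0,"gripper":0},{"delta_pos":[0,0,0],"yaw":0,"gripper":0}]}}

```text
clock: 6.95
tcp_pos: [0.5157, -0.0002, 0.099]
eef_rot: [-0.692, 0.722, -0.001, 0.0]
ft_force: [-0.8, 0.8, -1.1]
gripper_width: 0.171
```

```bash
python3 look.py 5 wrist scene
```

```text
6.95 [ 5.15654674e-01 -2.46334002e-04  9.90346648e-02] [-0.78773182  0.7757034  -1.10696618] [-0.01069606  0.0405761  -0.00671823]
h -92.42 p [ 5.157e-01 -2.000e-04  9.900e-02] n 3
{"delta_pos": [0.2, 0.3, -0.3], "yaw": -0.01}
{"delta_pos": [0.2, 0.3, -0.3], "yaw": -0.01}
{"delta_pos": [0.2, 0.3, -0.3], "yaw": -0.01}
```

View pics/wrist5c.png

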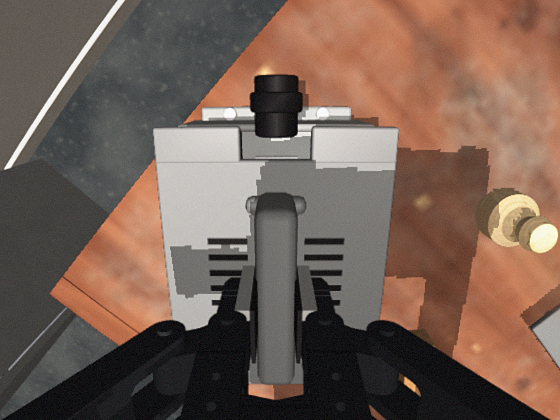

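View pics/scene5c.png

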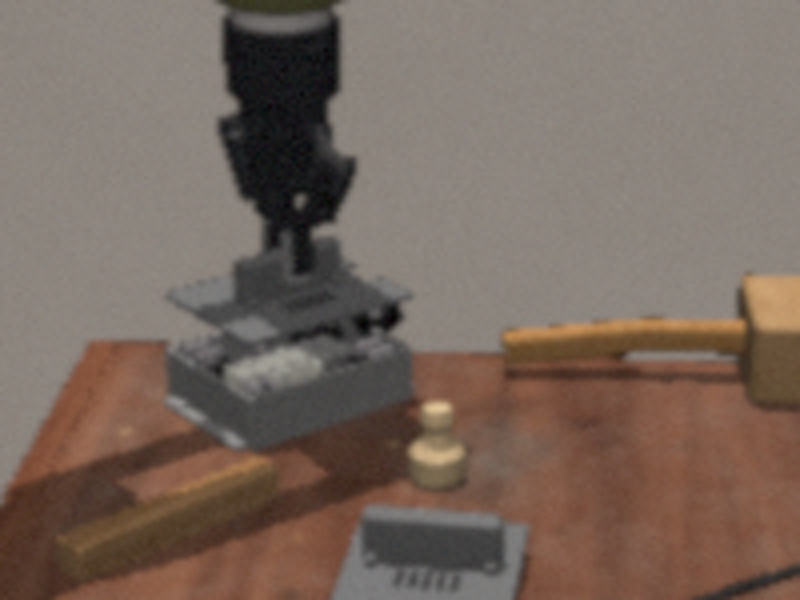

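Request:
{"name": "move_arm", "arguments": {"moves": [{"delta_pos":[0,0.7,5],"yaw":0,"gripper":0},{"delta_pos":[0,0,4],"yaw":0,"gripper":0},{"delta_pos":[0,0,4],"yaw":0,"gripper":0},{"delta_pos":[0,0,3],"yaw":0,"gripper":0},{"delta_pos":[0,0,2],"yaw":0,"gripper":0},{"delta_pos":[0,0,0],"yaw":0,"gripper":0},{"delta_pos":[0,0,0],"yaw":0,"gripper":0}]}}

```text
clock: 7.63
tcp_pos: [0.5141, -0.0001, 0.0799]
eef_rot: [-0.692, 0.722, 0.0, -0.0]
ft_force: [-0.1, 0.1, -1.8]
gripper_width: 0.168
```

Request:
{"name": "move_arm", "arguments": {"moves": [{"delta_pos":[0,0,1],"yaw":0,"gripper":0},{"delta_pos":[0,0,0.5],"yaw":0,"gripper":0},{"delta_pos":[0,0,0],"yaw":0,"gripper":0}]}}

```text
clock: 7.88
tcp_pos: [0.5143, -0.0001, 0.0786]
eef_rot: [-0.692, 0.722, -0.0, 0.0]
ft_force: [-0.0, 0.9, -1.8]
gripper_width: 0.168
```

```bash
python3 look.py 6 wrist scene
```

```text
7.8833 [ 5.14295078e-01 -1.42031359e-04  7.86296606e-02] [-0.03371288  0.94019164 -1.82997822] [ 0.00819855 -0.01371197 -0.02745033]
h -92.42 p [ 5.143e-01 -1.000e-04  7.860e-02] n 3
{"delta_pos": [0.2, -0.1, -7.1], "yaw": -0.01}
{"delta_pos": [0.2, -0.1, -7.1], "yaw": -0.01}
{"delta_pos": [0.2, -0.1, -7.1], "yaw": -0.01}
```

View pics/wrist6c.png

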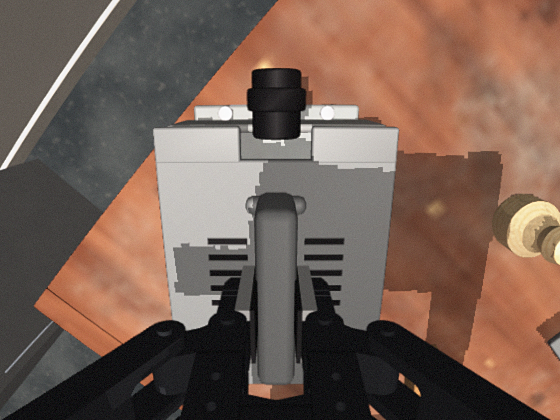

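View pics/scene6c.png

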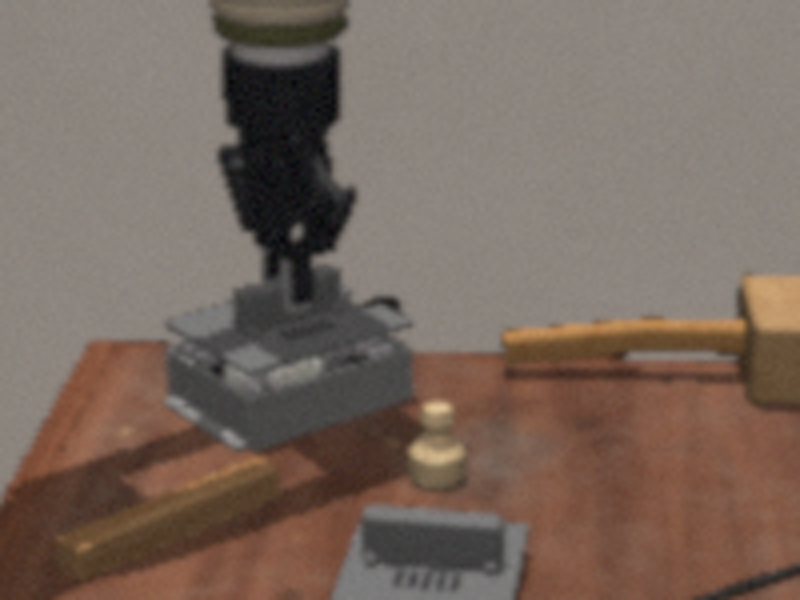

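Request:
{"name": "move_arm", "arguments": {"moves": [{"delta_pos":[0,0,1],"yaw":0,"gripper":0},{"delta_pos":[0,0,0],"yaw":0,"gripper":0},{"delta_pos":[0,0,0],"yaw":0,"gripper":0}]}}

```text
clock: 8.23
tcp_pos: [0.5143, -0.0002, 0.0776]
eef_rot: [-0.692, 0.722, -0.0, -0.0]
ft_force: [-0.7, -0.5, -1.7]
gripper_width: 0.165
```

Request:
{"name": "move_arm", "arguments": {"moves": [{"delta_pos":[0,0,1],"yaw":0,"gripper":0},{"delta_pos":[0,0,0],"yaw":0,"gripper":0},{"delta_pos":[0,0,0],"yaw":0,"gripper":0}]}}

```text
clock: 8.48
tcp_pos: [0.5141, -0.0004, 0.0767]
eef_rot: [-0.692, 0.722, -0.0, -0.0]
ft_force: [-3.2, -1.6, 2.8]
gripper_width: 0.169
```

Request:
{"name": "move_arm", "arguments": {"moves": [{"delta_pos":[0,0,0],"yaw":0,"gripper":0.45},{"delta_pos":[0,0,0],"yaw":0,"gripper":0.45},{"delta_pos":[0,0,0],"yaw":0,"gripper":0.45},{"delta_pos":[0,0,0],"yaw":0,"gripper":0.45},{"delta_pos":[0,0,0],"yaw":0,"gripper":0.45},{"delta_pos":[0,0,0],"yaw":0,"gripper":0.45}]}}

```text
clock: 8.98
tcp_pos: [0.5144, -0.0, 0.0766]
eef_rot: [-0.692, 0.722, -0.0, 0.0]
ft_force: [0.9, -0.0, 0.6]
gripper_width: 0.453
```

```bash
python3 look.py 7 wrist
```

```text
8.9833 [ 5.14357264e-01 -4.92248249e-05  7.66440840e-02] [ 0.87019316 -0.03877433  0.57518855] [-0.03566655  0.00391335 -0.035594  ]
h -92.41 p [ 0.5144 -0.      0.0766] n 3
{"delta_pos": [0.2, -0.1, -7.8], "yaw": -0.0}
{"delta_pos": [0.2, -0.1, -7.8], "yaw": -0.0}
{"delta_pos": [0.2, -0.1, -7.8], "yaw": -0.0}
```

View pics/wrist7c.png

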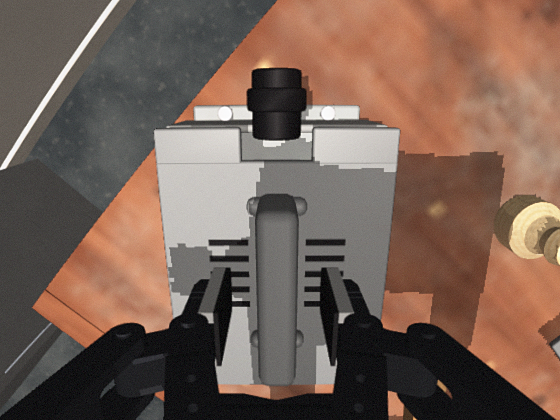

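Request:
{"name": "move_arm", "arguments": {"moves": [{"delta_pos":[0,0,-10],"yaw":0,"gripper":0.45},{"delta_pos":[0,0,-20],"yaw":0,"gripper":0.45},{"delta_pos":[0,0,-30],"yaw":0,"gripper":0.45},{"delta_pos":[0,0,-30],"yaw":0,"gripper":0},{"delta_pos":[0,0,-30],"yaw":0,"gripper":0},{"delta_pos":[0,0,0],"yaw":0,"gripper":0},{"delta_pos":[0,0,0],"yaw":0,"gripper":0},{"delta_pos":[0,0,0],"yaw":0,"gripper":0},{"delta_pos":[0,0,0],"yaw":0,"gripper":0}]}}

```text
clock: 9.78
tcp_pos: [0.5134, -0.0, 0.1954]
eef_rot: [-0.692, 0.722, 0.001, -0.001]
ft_force: [0.8, 0.2, -0.6]
gripper_width: -0.005
```

```bash
python3 look.py 8 wrist scene
```

```text
9.7833 [ 5.13417085e-01 -2.90512562e-05  1.95401229e-01] [ 0.77163562  0.22918441 -0.5527035 ] [0.06325618 0.00839125 0.02175189]
h -92.42 p [ 0.5134 -0.      0.1954] n 3
{"delta_pos": [0.2, -0.4, 31.8], "yaw": -0.01}
{"delta_pos": [0.2, -0.4, 31.8], "yaw": -0.01}
{"delta_pos": [0.2, -0.4, 31.8], "yaw": -0.01}
```

View pics/wrist8c.png

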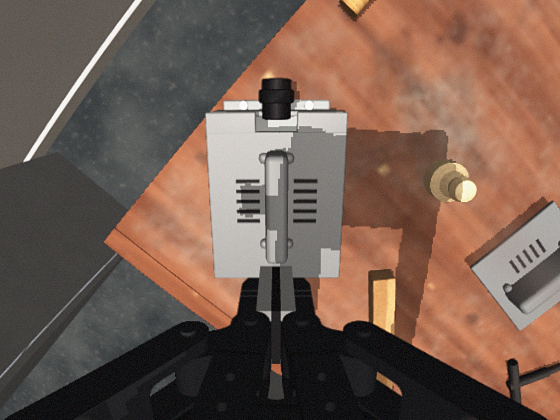

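View pics/scene8c.png

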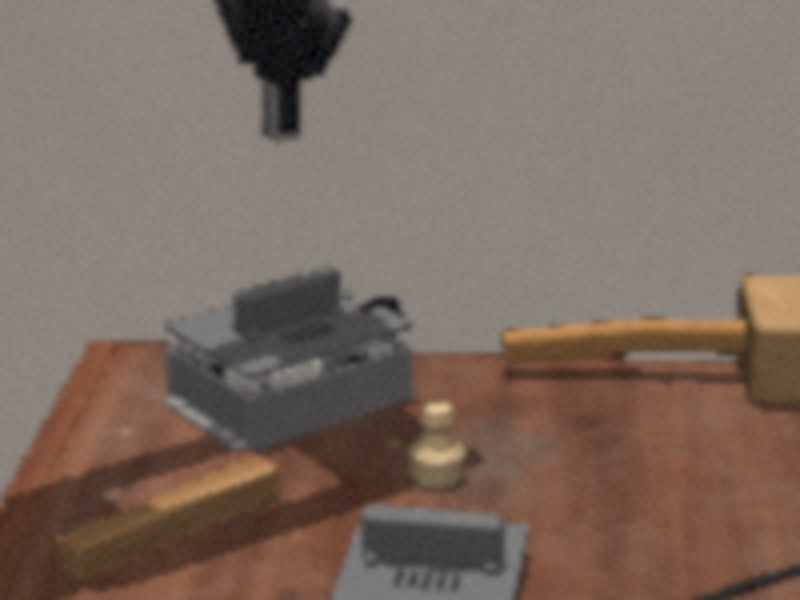

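Run:
```python
from bench import r
from h import *
st=r.read_state(); print(st["tcp_pos"]); st["tcp_pos"]=np.array([.51342,-.00003,.1954]);C=cam(r,"wrist",st)
p=pix2w(C,[(206,112.5),(348,112),(340,277),(215,277)],.058)
print(p.round(4),p.mean(0),np.linalg.norm(p-np.roll(p,1,0),axis=1))
a=np.radians(-2.4)
for n,(x,y) in {"p0":(-47,-34),"p1":(-47,34),"p2":(47,-34),"p3":(47,34)}.items():
    print(n,.5138+(x*np.cos(a)-y*np.sin(a))/1e3,-.0005+(x*np.sin(a)+y*np.cos(a))/1e3)
plan(r.read_state(),[.5593,-.0364,.110],-92.4)
```

```text
[ 5.13323195e-01 -4.04844369e-05  1.95104543e-01]
[[ 0.5822  0.0473  0.058 ]
 [ 0.5784 -0.0551  0.058 ]
 [ 0.4458 -0.0509  0.058 ]
 [ 0.4501  0.0528  0.058 ]] [ 0.51411896 -0.00149225  0.058     ] [0.13220267 0.10247692 0.13260685 0.10380336]
p0 0.4654174547585609 -0.032502020498088806
p1 0.4682649992121465 0.035438331948633564
p2 0.5593350007878536 -0.036438331948633565
p3 0.5621825452414392 0.031502020498088805
h -92.42 p [ 0.5133 -0.      0.1951] n 3
{"delta_pos": [11.5, -15.8, 28.4], "yaw": -0.01}
{"delta_pos": [11.5, -15.8, 28.4], "yaw": -0.01}
{"delta_pos": [11.5, -15.8, 28.4], "yaw": -0.01}
```

Request:
{"name": "move_arm", "arguments": {"moves": [{"delta_pos":[11.7,-15.8,28],"yaw":0,"gripper":0},{"delta_pos":[11.7,-15.8,28],"yaw":0,"gripper":0},{"delta_pos":[11.7,-15.8,28],"yaw":0,"gripper":0},{"delta_pos":[0,0,16],"yaw":0,"gripper":0},{"delta_pos":[0,0,8],"yaw":0,"gripper":0},{"delta_pos":[0,0,3],"yaw":0,"gripper":0},{"delta_pos":[0,0,0],"yaw":0,"gripper":0},{"delta_pos":[0,0,0],"yaw":0,"gripper":0}]}}

```text
clock: 10.55
tcp_pos: [0.5605, -0.0369, 0.0867]
eef_rot: [-0.692, 0.722, -0.0, 0.0]
ft_force: [-0.2, -0.4, -0.3]
gripper_width: -0.004
```

```bash
python3 look.py 9 wrist scene
```

```text
10.55 [ 0.56054409 -0.03693986  0.08668541] [-0.15754796 -0.35199281 -0.30730171] [ 0.01460578 -0.03556363  0.01514776]
h -92.39 p [ 0.5605 -0.0369  0.0867] n 3
{"delta_pos": [-11.4, 15.8, -4.4], "yaw": 0.0}
{"delta_pos": [-11.4, 15.8, -4.4], "yaw": 0.0}
{"delta_pos": [-11.4, 15.8, -4.4], "yaw": 0.0}
```

View pics/wrist9c.png

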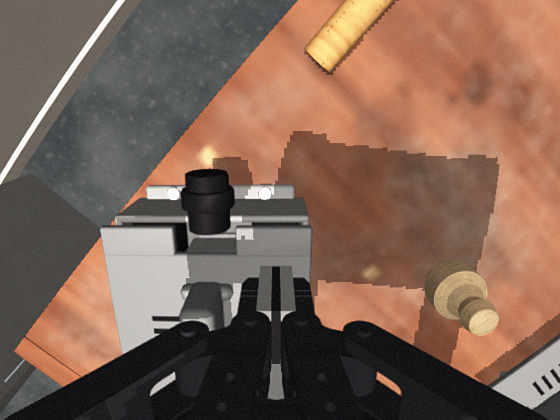

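View pics/scene9c.png

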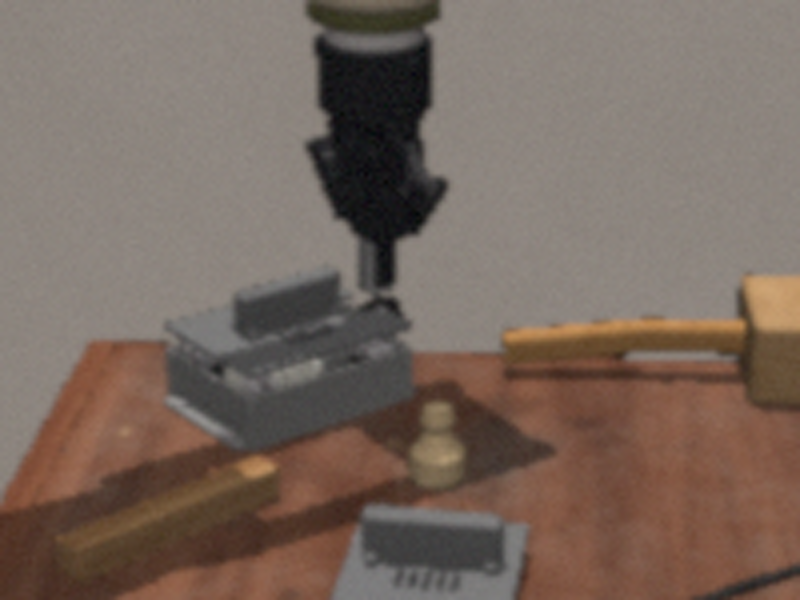

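Request:
{"name": "move_arm", "arguments": {"moves": [{"delta_pos":[0,0,3],"yaw":0,"gripper":0},{"delta_pos":[0,0,2],"yaw":0,"gripper":0},{"delta_pos":[0,0,2],"yaw":0,"gripper":0},{"delta_pos":[0,0,0],"yaw":0,"gripper":0}]}}

```text
clock: 10.98
tcp_pos: [0.5598, -0.0371, 0.0782]
eef_rot: [-0.692, 0.722, 0.0, -0.0]
ft_force: [0.4, 0.7, 0.2]
gripper_width: 0.0
```

Request:
{"name": "move_arm", "arguments": {"moves": [{"delta_pos":[0,0,2],"yaw":0,"gripper":0},{"delta_pos":[0,0,1],"yaw":0,"gripper":0},{"delta_pos":[0,0,0],"yaw":0,"gripper":0}]}}

```text
clock: 11.23
tcp_pos: [0.5599, -0.0372, 0.0752]
eef_rot: [-0.692, 0.722, 0.0, -0.0]
ft_force: [-0.8, 0.0, -0.4]
gripper_width: 0.004
```

Request:
{"name": "move_arm", "arguments": {"moves": [{"delta_pos":[0,0,2],"yaw":0,"gripper":0},{"delta_pos":[0,0,2],"yaw":0,"gripper":0},{"delta_pos":[0,0,2],"yaw":0,"gripper":0},{"delta_pos":[0,0,0],"yaw":0,"gripper":0}]}}

```text
clock: 11.57
tcp_pos: [0.5597, -0.0371, 0.0689]
eef_rot: [-0.692, 0.722, 0.0, -0.0]
ft_force: [-0.5, 0.7, -0.2]
gripper_width: 0.002
```

```bash
python3 look.py 10 scene
```

```text
11.5667 [ 0.55973187 -0.03714724  0.06894792] [-0.52078119  0.74365741 -0.20598075] [0.0127954  0.01759093 0.02153495]
h -92.42 p [ 0.5597 -0.0371  0.0689] n 3
{"delta_pos": [-11.5, 15.5, -10.4], "yaw": -0.01}
{"delta_pos": [-11.5, 15.5, -10.4], "yaw": -0.01}
{"delta_pos": [-11.5, 15.5, -10.4], "yaw": -0.01}
```

View pics/scene10c.png

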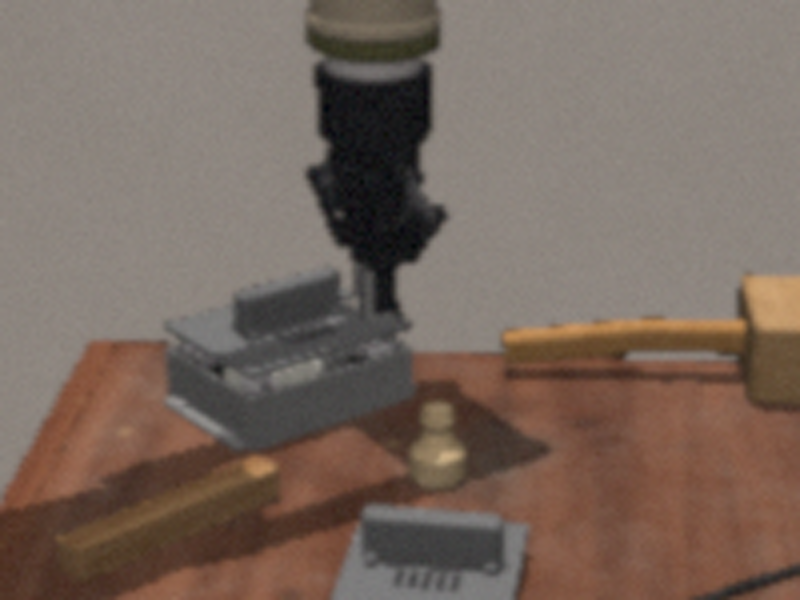

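Request:
{"name": "move_arm", "arguments": {"moves": [{"delta_pos":[0,0,2],"yaw":0,"gripper":0},{"delta_pos":[0,0,2],"yaw":0,"gripper":0},{"delta_pos":[0,0,1],"yaw":0,"gripper":0},{"delta_pos":[0,0,1],"yaw":0,"gripper":0}]}}

```text
clock: 11.95
tcp_pos: [0.5604, -0.0374, 0.064]
eef_rot: [-0.692, 0.722, -0.0, 0.0]
ft_force: [-2.5, -0.9, 6.9]
gripper_width: -0.004
```

Request:
{"name": "move_arm", "arguments": {"moves": [{"delta_pos":[0,0,1],"yaw":0,"gripper":0},{"delta_pos":[0,0,1],"yaw":0,"gripper":0}]}}

```text
clock: 12.12
tcp_pos: [0.5608, -0.0375, 0.0625]
eef_rot: [-0.692, 0.722, -0.001, 0.0]
ft_force: [-0.4, -0.9, 5.5]
gripper_width: -0.003
```

Request:
{"name": "move_arm", "arguments": {"moves": [{"delta_pos":[0,0,1.5],"yaw":0,"gripper":0},{"delta_pos":[0,0,1.5],"yaw":0,"gripper":0}]}}

```text
clock: 12.28
tcp_pos: [0.5606, -0.0374, 0.059]
eef_rot: [-0.692, 0.722, -0.0, 0.0]
ft_force: [-0.2, -0.5, 0.1]
gripper_width: -0.003
```

Request:
{"name": "move_arm", "arguments": {"moves": [{"delta_pos":[0,0,1.5],"yaw":0,"gripper":0},{"delta_pos":[0,0,1.5],"yaw":0,"gripper":0}]}}

```text
clock: 12.45
tcp_pos: [0.5611, -0.0375, 0.0574]
eef_rot: [-0.692, 0.722, -0.001, 0.0]
ft_force: [-8.5, -1.2, 25.3]
gripper_width: 0.001
```

Request:
{"name": "move_arm", "arguments": {"moves": [{"delta_pos":[0,0,-15],"yaw":0,"gripper":0},{"delta_pos":[0,0,-35],"yaw":0,"gripper":0},{"delta_pos":[-23,0,0],"yaw":0,"gripper":0},{"delta_pos":[-23,0,0],"yaw":0,"gripper":0},{"delta_pos":[-22,0,10],"yaw":0,"gripper":0},{"delta_pos":[0,0,15],"yaw":0,"gripper":0},{"delta_pos":[0,0,10],"yaw":0,"gripper":0},{"delta_pos":[0,0,0],"yaw":0,"gripper":0}]}}

```text
clock: 13.12
tcp_pos: [0.5606, 0.031, 0.0673]
eef_rot: [-0.692, 0.722, 0.002, -0.002]
ft_force: [-0.2, 0.4, -0.4]
gripper_width: -0.002
```

```bash
python3 look.py 11 scene wrist
```

```text
13.1167 [0.56057291 0.03097304 0.06730342] [-0.23334667  0.44221319 -0.35848864] [ 0.01885337 -0.01739395 -0.01426758]
h -92.38 p [0.5606 0.031  0.0673] n 3
{"delta_pos": [11.2, 14.8, -10.9], "yaw": 0.01}
{"delta_pos": [11.2, 14.8, -10.9], "yaw": 0.01}
{"delta_pos": [11.2, 14.8, -10.9], "yaw": 0.01}
```

View pics/scene11c.png

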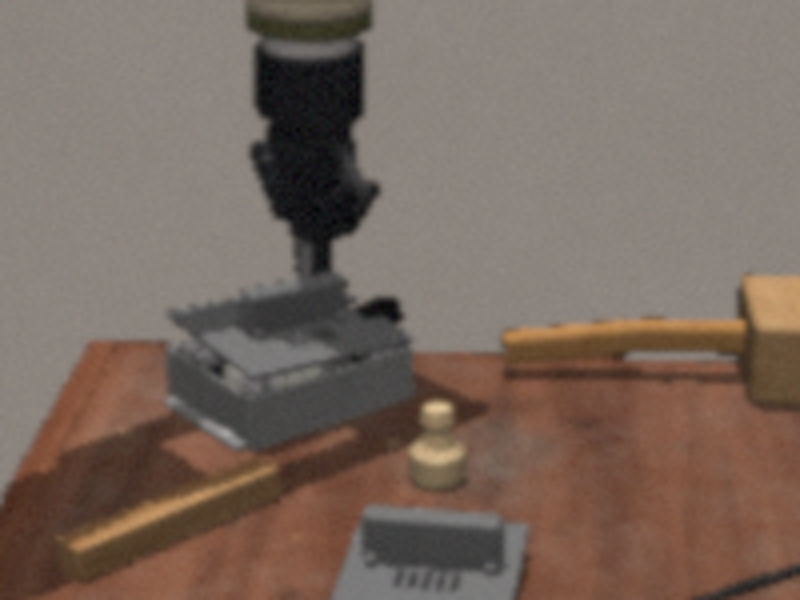

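View pics/wrist11c.png

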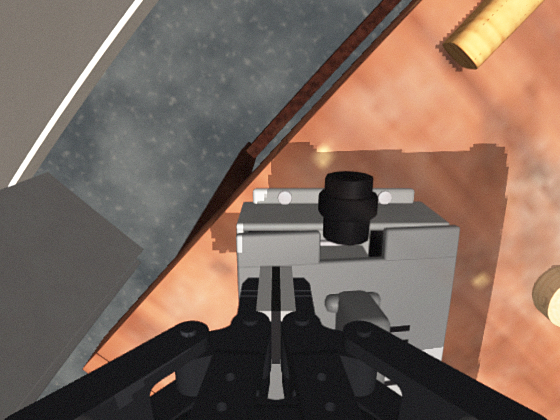

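Corner 2 is down (scene: right side low). Pressing corner 3.

Request:
{"name": "move_arm", "arguments": {"moves": [{"delta_pos":[0,-1,2],"yaw":0,"gripper":0},{"delta_pos":[0,0,2],"yaw":0,"gripper":0},{"delta_pos":[0,0,1.5],"yaw":0,"gripper":0},{"delta_pos":[0,0,1.5],"yaw":0,"gripper":0}]}}

```text
clock: 13.55
tcp_pos: [0.5647, 0.0304, 0.0644]
eef_rot: [-0.692, 0.722, -0.0, 0.001]
ft_force: [-0.7, 1.3, 5.9]
gripper_width: -0.001
```

Request:
{"name": "move_arm", "arguments": {"moves": [{"delta_pos":[0,0,1.5],"yaw":0,"gripper":0},{"delta_pos":[0,0,1],"yaw":0,"gripper":0}]}}

```text
clock: 13.72
tcp_pos: [0.5647, 0.0308, 0.0619]
eef_rot: [-0.692, 0.722, -0.0, 0.001]
ft_force: [0.1, 1.2, 2.8]
gripper_width: -0.0
```

Request:
{"name": "move_arm", "arguments": {"moves": [{"delta_pos":[0,1,1.5],"yaw":0,"gripper":0},{"delta_pos":[0,0,1.5],"yaw":0,"gripper":0}]}}

```text
clock: 13.88
tcp_pos: [0.5628, 0.0306, 0.058]
eef_rot: [-0.692, 0.722, -0.0, -0.0]
ft_force: [0.7, 0.6, 7.6]
gripper_width: -0.002
```

Request:
{"name": "move_arm", "arguments": {"moves": [{"delta_pos":[0,0,1.5],"yaw":0,"gripper":0},{"delta_pos":[0,0,1],"yaw":0,"gripper":0}]}}

```text
clock: 14.05
tcp_pos: [0.5635, 0.0307, 0.0573]
eef_rot: [-0.692, 0.722, -0.0, 0.0]
ft_force: [-9.1, 1.2, 22.9]
gripper_width: 0.001
```

Request:
{"name": "move_arm", "arguments": {"moves": [{"delta_pos":[0,0,-15],"yaw":0,"gripper":0},{"delta_pos":[0,0,-25],"yaw":0,"gripper":0},{"delta_pos":[0,31.5,0],"yaw":0,"gripper":0},{"delta_pos":[0,31.5,0],"yaw":0,"gripper":0},{"delta_pos":[0,31.5,5],"yaw":0,"gripper":0},{"delta_pos":[0,0,15],"yaw":0,"gripper":0},{"delta_pos":[0,0,4],"yaw":0,"gripper":0},{"delta_pos":[0,0,0],"yaw":0,"gripper":0}]}}

```text
clock: 14.72
tcp_pos: [0.4676, 0.0347, 0.0704]
eef_rot: [-0.692, 0.722, 0.001, -0.001]
ft_force: [1.0, -0.3, -0.3]
gripper_width: -0.003
```

```bash
python3 look.py 12 scene wrist
```

```text
14.7167 [0.46760027 0.03467001 0.07041425] [ 1.01143086 -0.25166422 -0.25681991] [ 0.01045705 -0.02471586 -0.04201665]
h -92.42 p [0.4676 0.0347 0.0704] n 3
{"delta_pos": [11.1, -16.2, -9.9], "yaw": -0.01}
{"delta_pos": [11.1, -16.2, -9.9], "yaw": -0.01}
{"delta_pos": [11.1, -16.2, -9.9], "yaw": -0.01}
```

View pics/scene12c.png

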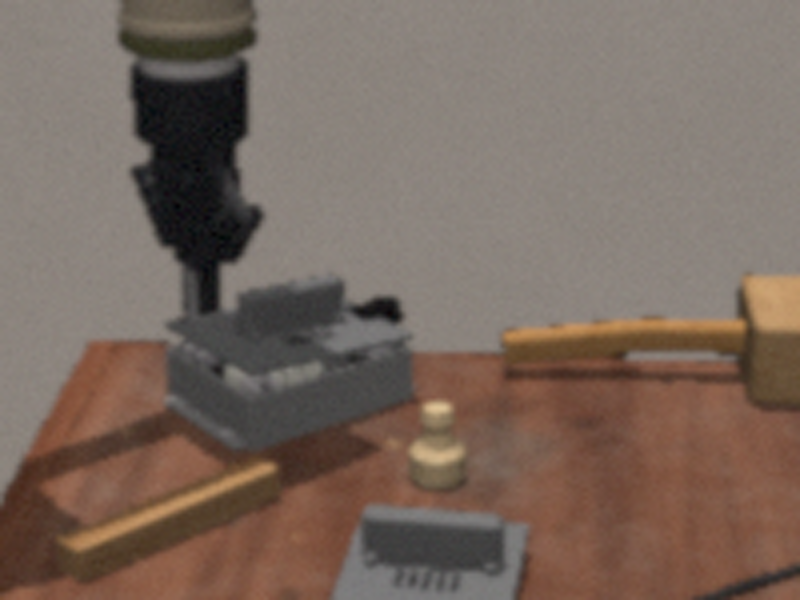

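View pics/wrist12c.png

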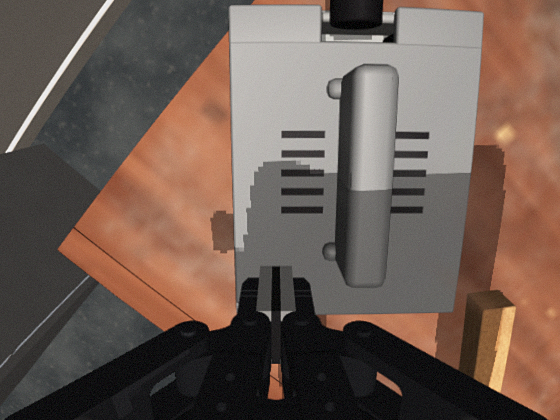

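Request:
{"name": "move_arm", "arguments": {"moves": [{"delta_pos":[0,0,2],"yaw":0,"gripper":0},{"delta_pos":[0,0,2],"yaw":0,"gripper":0},{"delta_pos":[0,0,1.5],"yaw":0,"gripper":0},{"delta_pos":[0,0,1.5],"yaw":0,"gripper":0},{"delta_pos":[0,0,1],"yaw":0,"gripper":0}]}}

```text
clock: 15.23
tcp_pos: [0.469, 0.0348, 0.0641]
eef_rot: [-0.692, 0.722, -0.0, 0.0]
ft_force: [-4.2, 1.1, 10.5]
gripper_width: 0.001
```

Request:
{"name": "move_arm", "arguments": {"moves": [{"delta_pos":[0,0,1.5],"yaw":0,"gripper":0},{"delta_pos":[0,0,1],"yaw":0,"gripper":0}]}}

```text
clock: 15.4
tcp_pos: [0.4689, 0.0351, 0.0619]
eef_rot: [-0.692, 0.722, 0.0, 0.0]
ft_force: [-4.0, 2.0, 9.8]
gripper_width: 0.003
```

Request:
{"name": "move_arm", "arguments": {"moves": [{"delta_pos":[0,0,1.5],"yaw":0,"gripper":0},{"delta_pos":[0,0,1],"yaw":0,"gripper":0}]}}

```text
clock: 15.57
tcp_pos: [0.4688, 0.0348, 0.0588]
eef_rot: [-0.692, 0.722, -0.0, 0.0]
ft_force: [0.3, 0.1, 0.1]
gripper_width: -0.001
```

Request:
{"name": "move_arm", "arguments": {"moves": [{"delta_pos":[0,0,1.5],"yaw":0,"gripper":0},{"delta_pos":[0,0,1],"yaw":0,"gripper":0},{"delta_pos":[0,0,0.5],"yaw":0,"gripper":0}]}}

```text
clock: 15.82
tcp_pos: [0.4693, 0.0349, 0.0571]
eef_rot: [-0.692, 0.722, -0.0, 0.0]
ft_force: [-8.4, 2.4, 22.1]
gripper_width: -0.001
```

Request:
{"name": "move_arm", "arguments": {"moves": [{"delta_pos":[0,0,-15],"yaw":0,"gripper":0},{"delta_pos":[0,0,-37],"yaw":0,"gripper":0},{"delta_pos":[22,0,0],"yaw":0,"gripper":0},{"delta_pos":[23,0,0],"yaw":0,"gripper":0},{"delta_pos":[23,0,10],"yaw":0,"gripper":0},{"delta_pos":[0,0,15],"yaw":0,"gripper":0},{"delta_pos":[0,0,10],"yaw":0,"gripper":0},{"delta_pos":[0,0,0],"yaw":0,"gripper":0}]}}

```text
clock: 16.48
tcp_pos: [0.4637, -0.033, 0.0699]
eef_rot: [-0.692, 0.722, 0.002, -0.001]
ft_force: [-0.4, 0.0, -0.9]
gripper_width: -0.0
```

```bash
python3 look.py 13 scene wrist
```

```text
16.4833 [ 0.46368613 -0.03295464  0.06987906] [-0.36583365  0.00164935 -0.89246638] [ 0.0242254   0.02682551 -0.04917436]
h -92.46 p [ 0.4637 -0.033   0.0699] n 3
{"delta_pos": [-11.5, -16.5, -10.0], "yaw": -0.02}
{"delta_pos": [-11.5, -16.5, -10.0], "yaw": -0.02}
{"delta_pos": [-11.5, -16.5, -10.0], "yaw": -0.02}
```

View pics/scene13c.png

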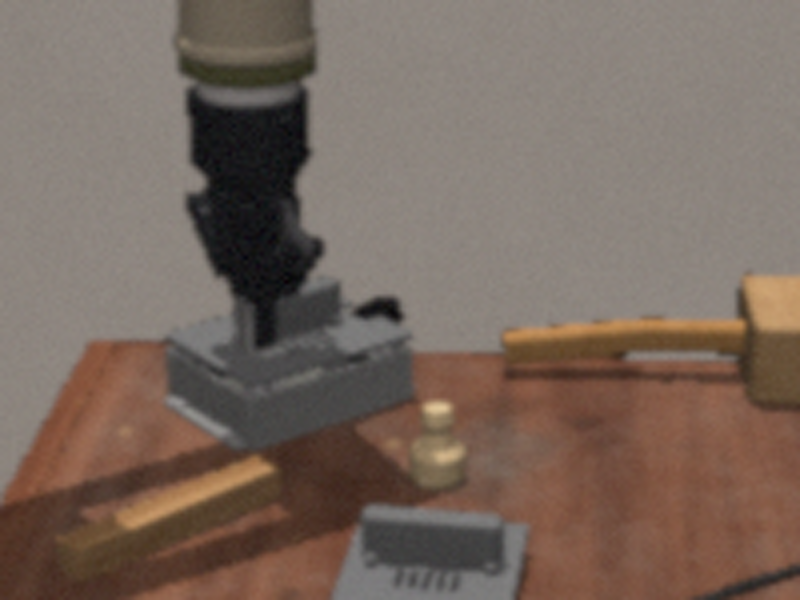

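View pics/wrist13c.png

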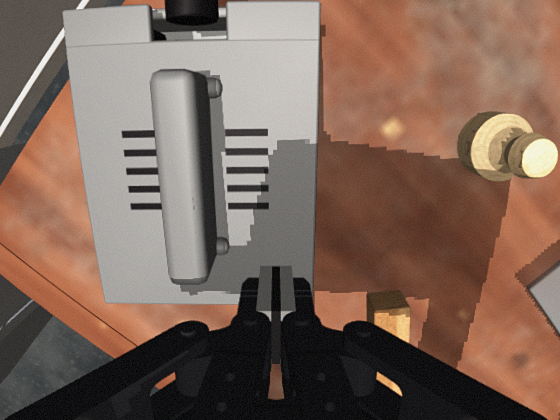

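Three corners home; p0 still up. Pressing p0.

Request:
{"name": "move_arm", "arguments": {"moves": [{"delta_pos":[0,-1,2],"yaw":0,"gripper":0},{"delta_pos":[0,0,2],"yaw":0,"gripper":0},{"delta_pos":[0,0,1.5],"yaw":0,"gripper":0},{"delta_pos":[0,0,1.5],"yaw":0,"gripper":0}]}}

```text
clock: 16.92
tcp_pos: [0.4671, -0.033, 0.0659]
eef_rot: [-0.692, 0.722, -0.0, 0.0]
ft_force: [0.1, 0.1, -0.6]
gripper_width: -0.003
```

Request:
{"name": "move_arm", "arguments": {"moves": [{"delta_pos":[0,0,1.5],"yaw":0,"gripper":0},{"delta_pos":[0,0,1.5],"yaw":0,"gripper":0}]}}

```text
clock: 17.08
tcp_pos: [0.4668, -0.0332, 0.0625]
eef_rot: [-0.692, 0.722, -0.0, 0.0]
ft_force: [0.6, -0.1, -0.5]
gripper_width: 0.001
```

Request:
{"name": "move_arm", "arguments": {"moves": [{"delta_pos":[0,0,1.5],"yaw":0,"gripper":0},{"delta_pos":[0,0,1],"yaw":0,"gripper":0}]}}

```text
clock: 17.25
tcp_pos: [0.4666, -0.0332, 0.0599]
eef_rot: [-0.692, 0.722, 0.0, -0.0]
ft_force: [-0.6, 0.1, -0.3]
gripper_width: -0.005
```

Request:
{"name": "move_arm", "arguments": {"moves": [{"delta_pos":[0,0,1],"yaw":0,"gripper":0},{"delta_pos":[0,0,1],"yaw":0,"gripper":0},{"delta_pos":[0,0,1],"yaw":0,"gripper":0}]}}

```text
clock: 17.5
tcp_pos: [0.4668, -0.0334, 0.0574]
eef_rot: [-0.692, 0.722, -0.0, -0.0]
ft_force: [-4.8, 0.1, 12.3]
gripper_width: 0.002
```

Request:
{"name": "move_arm", "arguments": {"moves": [{"delta_pos":[0,0,1],"yaw":0,"gripper":0},{"delta_pos":[0,0,1],"yaw":0,"gripper":0}]}}

```text
clock: 17.67
tcp_pos: [0.4673, -0.0336, 0.057]
eef_rot: [-0.692, 0.722, -0.0, -0.0]
ft_force: [-12.0, 0.0, 28.7]
gripper_width: 0.002
```

Request:
{"name": "move_arm", "arguments": {"moves": [{"delta_pos":[0,0,-20],"yaw":0,"gripper":0},{"delta_pos":[0,0,-40],"yaw":0,"gripper":0},{"delta_pos":[-11,-16,-30],"yaw":0,"gripper":0},{"delta_pos":[-12,-15,-30],"yaw":0,"gripper":0},{"delta_pos":[-12,-15,-20],"yaw":0,"gripper":0},{"delta_pos":[0,0,0],"yaw":0,"gripper":0},{"delta_pos":[0,0,0],"yaw":0,"gripper":0},{"delta_pos":[0,0,0],"yaw":0,"gripper":0},{"delta_pos":[0,0,0],"yaw":0,"gripper":0}]}}

```text
clock: 18.42
tcp_pos: [0.5127, -0.0004, 0.1933]
eef_rot: [-0.692, 0.722, 0.001, -0.001]
ft_force: [-0.9, 0.3, -0.1]
gripper_width: 0.001
```

```bash
python3 look.py 14 wrist scene top; python3 -c "
import cv2
i=cv2.imread('pics/scene14.png')[160:240,185:275]; cv2.imwrite('pics/s14z.png',cv2.resize(i,None,fx=7,fy=7,interpolation=cv2.INTER_CUBIC))"
```

```text
18.4167 [ 5.12737526e-01 -4.40464456e-04  1.93251602e-01] [-0.92613936  0.33559703 -0.09111598] [-0.01185154  0.01291447  0.00118541]
h -92.43 p [ 5.127e-01 -4.000e-04  1.933e-01] n 3
{"delta_pos": [0.1, -0.7, 31.1], "yaw": -0.01}
{"delta_pos": [0.1, -0.7, 31.1], "yaw": -0.01}
{"delta_pos": [0.1, -0.7, 31.1], "yaw": -0.01}
```

View pics/wrist14c.png

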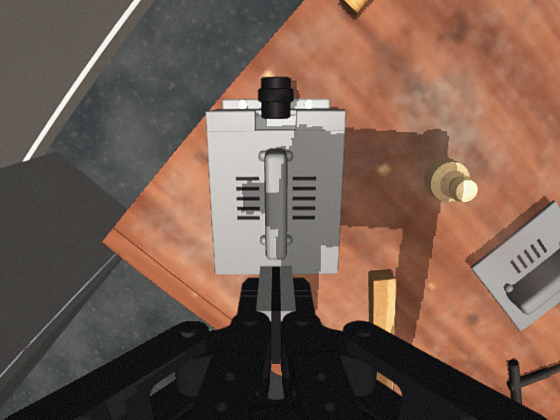

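View pics/s14z.png

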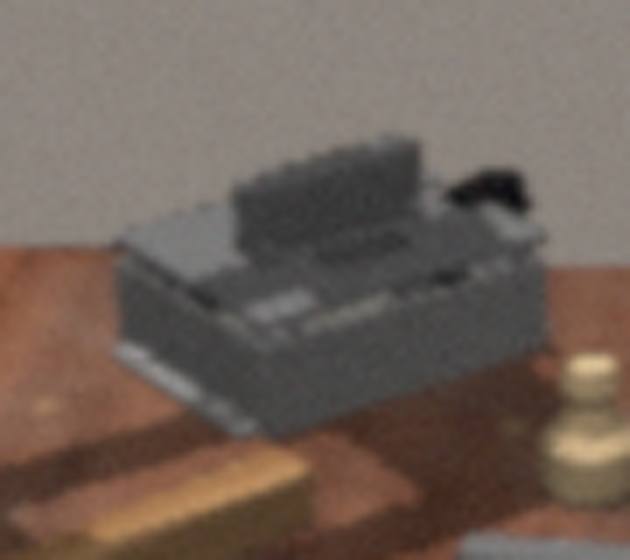

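Run:
```python
from bench import r
from h import *
C=cam(r,"scene"); u0,v0,s=185,160,8
im=cv2.imread("pics/scene14.png")[v0:v0+75,u0:u0+100]; im=cv2.resize(im,None,fx=s,fy=s,interpolation=cv2.INTER_CUBIC)
a=np.radians(-2.4)
def t(P):
    P=np.array(P,float)/1000; w=np.c_[.5138+P[:,0]*np.cos(a)-P[:,1]*np.sin(a),-.0008+P[:,0]*np.sin(a)+P[:,1]*np.cos(a),P[:,2]]
    return ((w2pix(C,w)-[u0,v0]+.5)*s).round().astype(int)
for z,c in ((50,(0,255,0)),(39,(255,0,0)),(0,(255,0,0))): cv2.polylines(im,[t([(67,52,z),(67,-52,z),(-67,-52,z),(-67,52,z)])],True,c,1)
for x in (40,-40): cv2.polylines(im,[t([(x,-8,50),(x,-8,81)])],False,(0,255,255),1)
cv2.imwrite("pics/s14o.png",im)
st={"eef_rot":r.read_state()["eef_rot"],"tcp_pos":np.array([.51274,-.00044,.19325])}
Cw=cam(r,"wrist",st)
for z in (.05,.058):
    p=pix2w(Cw,[(206.5,112),(345,110),(337.5,272.5),(215.5,273)],z)
    print(z,p.mean(0),np.linalg.norm(p-np.roll(p,1,0),axis=1).round(4))
```

```text
0.05 [ 0.51430118 -0.00106326  0.05      ] [0.1316 0.102  0.1326 0.103 ]
0.058 [ 0.5165366 -0.001142   0.058    ] [0.1278 0.0991 0.1288 0.1   ]
```

View pics/s14o.png

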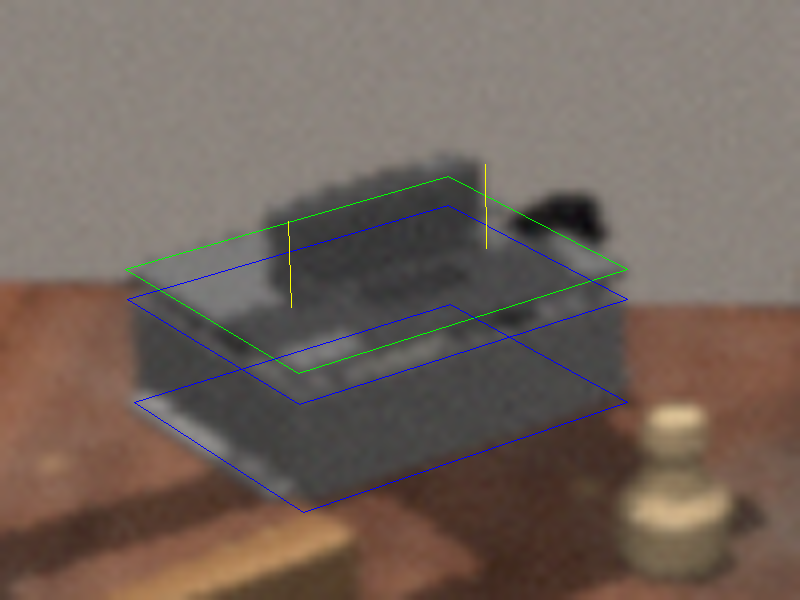

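```bash
python3 -c "
from bench import r
print(r.hand_in())"
```

```text
the job is handed in; nothing more can be done
None
```

The long notched cover is on the box with its notch round the cable gland. As far as my checks show, all four studs are snapped in and it sits level. I handed in at about 18.6 s of the 64 s, with the arm raised clear and touching nothing.

- **Pressing:** I pressed the corners with the closed fingertips in the order press2, press3, press1, press0. Each reached a hard stop with the TCP 57.0 to 57.4 mm above the bench, with 22 to 29 N vertical at the wrist. At press0 the tool met nothing until the stop, so that corner had most likely snapped in together with press1.
- **Last wrist picture:** taking the plate's top as 50 mm above the bench, its sides measure about 132 x 102.5 mm, against the true 134 x 104 mm. Taking it as 58 mm gives only about 128 x 99.5 mm, so the cover is home. Front and rear edges shrank alike from before pressing, so it looks level.
- **Scene picture:** an overlay of the closed cover matched to about 1 to 2 pixels, with an even gap along the visible sides. I did not press the first two corners again after the last two.
- **Other things:** the turned knob, the short cover and the blank looked undisturbed in the last pictures. I did not check the block again, but the arm never went low near it.
- **What disagreed:** when gripping the rib, the tool rose about 3 mm with a 7 N push. From this I took the closed fingertips to reach about 20 mm ahead of the TCP. The first corner press showed the stated 8 mm is right. The error was harmless.

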